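# Unpack a rework kit and stack the tote

### The job

Take the delivered pile apart and set it out on the bench: the red-capped jar upright in the round steel dish, the blue board down in the aluminium board holder, the green board down on the steel wire wash rack. Put the emptied tote squarely on top of the loaded tote, turned so that their yellow ends are opposite and it stacks instead of nesting on the parts. Set everything down gently, drop and tip nothing, leave the loaded tote about where it stands and do not knock over or shift the two microscope lenses.

Things in the scene. Friction and masses are not known exactly. Their poses are not given: they have to be found in the camera images.
- tote_empty: Black stack-nest tote at the bottom of the pile, empty, 0.2 kg, open on top, 220 (x) x 62 (y, over the rim) x 56 mm tall, tapering to 38 mm wide below; grip its upright rim band (top 12 mm) across y at mid length. Both boards lie across its rim, 50 mm either side of its middle. Origin: centre of its underside, on the mat; x points to the end with the yellow-capped rim.
- tote_full: Same tote, loose, 0.65 kg, with component cartons in it. With the yellow ends at different sides, a tote stacks on it: origin 46 mm above this one's, foot 10 mm inside this rim on inner ledges, about 5 mm play all round. Yellow ends together, it sinks in and nests (wrong). Origin: centre of underside, on the mat; x points to its yellow-capped end.
- board_blue: Blue circuit board in a black frame, 160 (x) x 60 (y) x 16 mm tall, 0.18 kg, with a flat bright can 40 x 34 mm in the middle, its top 12 mm above the underside, on which the jar stands. Origin: centre of the underside, z up; grip across y at mid length. Starts across the empty tote's rim, underside at z = 56 mm, beside the other board (40 mm between). Either way round is right.
- board_green: Green circuit board in a black frame, 160 (x) x 60 (y) x 16 mm tall, 0.18 kg. Origin: centre of the underside, z up; grip across y at mid length. Starts across the empty tote's rim, underside at z = 56 mm, beside the blue board (about 40 mm between the frames). Either way round is right.
- jar: Small amber jar with a red cap, 34 mm in diameter, 50 mm tall, about 0.07 kg, standing on the middle of the blue board (its foot at z = 68 mm). Origin: centre of its underside, z up.
- dish: Round bright steel parts dish, fixed, 94 mm across the rim, 20 mm tall; its flat floor is 68 mm across and lies 4 mm above the origin. Origin: centre of its underside, on the mat, z up.
- holder: Aluminium board holder, fixed, 220 mm along x with its end knobs: two jaws (66 to 94 mm either side of the middle, 92 mm wide) on two rods. A framed board lies along x, its ends on ledges 24 mm above the origin, within stops and cheeks that rise to 36 mm (8 mm play every side). Between the jaws the sides are free for fingers. Origin: centre of its underside, on the mat.
- wash_rack: Steel wire wash rack, fixed, 202 (x) x 106 mm (y). A framed board lies along x on two cross wires (x = -52, +52 mm), tops 23 mm above the origin, within end hoops and four side posts (x = -66, +66 mm) that rise to 39 mm (8 mm play every side). At mid length the sides are free for fingers above 9 mm. Origin: centre of its underside, on the mat.
- lens_a: White and black microscope lens barrel with a silver ring and a small side screw, 54 mm in diameter, 74 mm tall, standing beyond the pile. Origin: centre of its underside. Leave it standing where it is.
- lens_b: The other such lens barrel, same size, standing nearer the robot, to its right. Origin: centre of its underside. Leave it standing where it is.
There are look-alikes about, which are no part of the job. Leave any turquoise look-alike of the jar alone.

How it is judged:
By the outcome, as a careful person would: the job done as asked, in the order asked, and still so for the second after the job is handed in, with the robot touching nothing.
It also fails if it takes over 93 s, if anything falls off the work surface, if the arm or the gripper's body presses on something with over 40 N, if the wrist force passes 120 N, or if a joint passes its speed limit or range.

### The arm

A 6-joint arm with a two-finger parallel gripper is mounted at the origin on the work surface. World frame = base frame: x ahead of the robot, y to its left, z up, the work surface at z = 0. Lengths are in mm, angles in rad, forces in N, time in s.
With the tool pointing down it reaches from about 275 to 875 mm from the base axis. Payload 12.5 kg.
Tool frame: the origin (TCP) lies at the very end of the fingers, on their centre line; the grasp point (between the pads) lies 19 mm behind it; z points along the fingers, y is the line along which they close (so a half turn about z gives the same grasp; the last joint's range is limited). The gripper opens to 85 mm and grips with 20 to 120 N. Pads are 22 mm wide; open, the fingers measure 114 mm over their backs; the gripper's body (76 mm by 85 mm) begins 54 mm behind the grasp point. The pads swing forward as they close: fully open they stand 13 mm farther back than shut.
Start: joints at [1.129, 0.351, 1.652, -0, 1.139, -0.085], TCP at [192.071, 515.357, 231.29] pointing down, gripper open.
Joint ranges: [-2.75, 2.75], [-0.79, 2.1], [0.01, 2.65], [-1.57, 4.71], [0.07, 3.14], [-2.87, 2.87]. Speed limits (rad/s): [2.22, 2.22, 2.79, 3.14, 3.14, 3.14].

### API

Orientations are given as a rotation vector (axis times angle).
In Python, from station import * gives the robot as it stands.
- The arm moves only by the tool apply_moves, never from a script. Its argument "steps" is a list of rows, each an object with "slide": the shift along the tool's x, y, z each as a share of 20 cm, from -1 to 1, a list of three; "yaw": the turn about the tool's z as a share of 2 pi rad, from -1 to 1; "hand": the closure, from 0 (fully open) to 1 (shut). A call has 1 to 12 rows; each row is the pose to reach, as a shift and turn from the pose commanded when the call began, along the tool's axes at that moment, turning the shorter way round; what a row does not reach only later rows make up. A row lasts 1/12 s, in which the tool goes at most 41.7 mm and 7.16 degrees, less where a joint would pass 70% of its speed; a pose out of reach is approached as far as the arm can. A call with a number of a shift or a turn outside -1 to 1 is refused whole. A call with a gripper value outside its range is refused whole. The fingers move at their own pace and stop on an object; the grip force is fixed at half the most. Time passes only in rows, so rows that repeat a pose let the fingers close. It gives the time, the measured TCP pose, the force, the opening and the grip force at its end, in the units of the state.
- sense(): the state, without advancing time (a new reading comes with each control period).
- capture(name): name is "scene" or "top"; returns a dict with "pixels" (400x640x3 uint8, blue, green, red), "fx", "fy", "cx", "cy" (pixels), "dist_coeffs" ([k1, k2, p1, p2, k3] as OpenCV has them; the pictures are not rectified), "world_to_cam" (4x4, takes a point from world to camera coordinates). Camera axes: x right, y up, looking along -z (the intrinsics and any distortion apply to the point x, -y, -z); pixel columns grow to the right and rows downward; lengths in mm; the calibration is good to about 2 mm. A picture is of the moment at which its call begins. There is no depth.
- job_done(): hands the job in; it is judged then, once.
Trained networks look in the newest picture that a camera, given by its name, has taken for a name from the list of things; names that differ only in an ending like _2 or _b are one class to them, and where a whole thing is asked for, a point or a joint stands for the part that bears it (a point fixed in the world has none). Each returns a list of dicts, best first, with "confidence" (0 to 1); they miss things now and then, are a little off and sometimes report something else, mostly with a low value. They report only what shows in the picture. A call takes as long as a camera call. They do not tell look-alikes from the thing itself.
- outline_of(label, camera): "region" (400x640 bool, what is visible of it) and "pixel" ([column, row] in pixels, amid what is visible of it).
- tip_of(label, camera): "pixel" ([column, row] in pixels: a listed point, or the origin of a listed thing).
The state is a dict: "time_s": time; "joints": joint angles; "qd": joint speeds; "effort": joint torques, N m; "ee_pos": TCP position; "tool_rot": TCP orientation; "ft_force": force on the tool from outside, world axes, zero at the start; "moment": the same for the moment, N m; "width": finger opening in mm; "gripper_force": force on a finger pad.
Only numpy, scipy, OpenCV 4.12 (cv2) and the standard library are available. Lean on these libraries where they do the work, as an engineer would, in place of code of your own. Each camera call takes 0.05 s, during which the arm holds its last target. There are 200 camera calls.

## Working session

There is one attempt and no reset: what is moved stays moved. The work goes in short steps, Python scripts to look and compute and a tool call to move; the robot and the scene stay as the last step left them, time stands still between calls to the robot, and variables do not carry over. Pictures are saved under pics/ and viewed, at most 16 in all, crops included, and the job is handed in when it is done.

Besides the shell and the picture viewer there is one more tool, called after "Emit:" by a JSON object that holds its "api" and its "payload", one argument or row to a line. apply_moves: Moves the arm, as the interface text tells. Shift numbers are shares of 20 cm and turn numbers shares of 2 pi rad, none past 1 either way. Its arguments: {"type":"object","properties":{"steps":{"type":"array"}},"required":["steps"]}

```bash
mkdir -p pics
cat > h.py <<'E'
from station import *
import numpy as np, cv2, json
def K(c): return np.array([[c['fx'],0,c['cx']],[0,c['fy'],c['cy']],[0,0,1.]]),np.array(c['dist_coeffs'],float)
def proj(c,P):
    P=np.atleast_2d(np.array(P,float)); T=np.array(c['world_to_cam'])
    q=(T[:3,:3]@P.T).T+T[:3,3]; q=q*[1,-1,-1]
    k,d=K(c); return cv2.projectPoints(q,np.zeros(3),np.zeros(3),k,d)[0][:,0]
def back(c,px,z):
    k,d=K(c); n=cv2.undistortPoints(np.array(px,float).reshape(-1,1,2),k,d)[:,0]
    T=np.array(c['world_to_cam']); R=T[:3,:3]; o=-R.T@T[:3,3]
    out=[]
    for u,v in n:
        r=R.T@np.array([u,-v,-1]); out.append(o+r*(z-o[2])/r[2])
    return np.array(out)
E
python3 - <<'E'
from h import *
np.set_printoptions(precision=1,suppress=True)
s=sense(); print(s['time_s'],s['ee_pos'],s['tool_rot'],s['ft_force'],s['width'])
C={n:capture(n) for n in('scene','top')}
for n,c in C.items():
    cv2.imwrite(f'pics/{n}0.png',c['pixels'])
    T=np.array(c['world_to_cam']);print(n,-T[:3,:3].T@T[:3,3],c['fx'])
for l,z,zc in [('tote_empty',0,56),('tote_full',0,56),('board_blue',56,72),('board_green',56,72),('jar',68,118),('dish',0,20),('holder',0,24),('wash_rack',0,23),('lens_a',0,74)]:
    for n,c in C.items():
        for r in tip_of(l,n)[:3]: print(l,n,'tip %.2f'%r['confidence'],np.array(r['pixel']),back(c,r['pixel'],z)[0])
    for r in outline_of(l,'top')[:3]:
        m=r['region'].astype(np.uint8); ys,xs=np.nonzero(m)
        w=back(C['top'],np.c_[xs,ys],zc)[:,:2].astype(np.float32)
        rc=cv2.minAreaRect(w); print('   out %.2f'%r['confidence'],np.array(r['pixel']),'rect',np.array(rc[0]),np.array(rc[1]),round(rc[2],1))
E
```

```text
0.0 [191.9 515.1 230.8] [-0.6 -3.1  0. ] [ 0.1 -0.7 -0.3] 85.25975237246715
scene [938.  487.9 729. ] 391.44625742432333
top [ 253.3   10.4 1271.7] 484.42029449763
tote_empty scene tip 0.85 [325.3 215.9] [516.1  13.9   0. ]
tote_empty top tip 0.70 [303.5 212.6] [515.4  12.4   0. ]
   out 0.96 [303.7 206.9] rect [518.9  22.9] [ 61.7 220.7] 85.9
   out 0.40 [288.3 225.8] rect [469.6  36.3] [163.4  64.5] 85.9
tote_full scene tip 0.74 [469.6 308.9] [463.8 395.1   0. ]
tote_full top tip 0.77 [163.8 240.7] [465.6 388.2   0. ]
   out 0.73 [156.2 239.5] rect [457.6 391.2] [220.1  64.5] 1.6
board_blue scene tip 0.69 [394.7 287.9] [571.2 279.1  56. ]
board_blue top tip 0.89 [295.8 227.1] [467.7  34.4  56. ]
board_blue top tip 0.40 [207.8 208.7] [531.6 257.2  56. ]
   out 0.66 [290.7 224.4] rect [466.7  36.2] [161.2  63.7] 85.9
board_green scene tip 0.87 [307.1 212.7] [573.3  15.3  56. ]
board_green scene tip 0.66 [325.4 219.5] [555.5  58.5  56. ]
board_green top tip 0.67 [302.8 189.6] [564.6   9.9  56. ]
   out 0.60 [301.7 189.1] rect [565.3  19.7] [160.  65.] 84.6
   out 0.18 [456.8 226. ] re
[... 726 characters left out ...]
92 [205.4 212.9] [533.3 275.3   0. ]
   out 0.96 [200.6 209.2] rect [541.6 268.1] [220.4  94.5] 0.0
   out 0.70 [294.5 224.7] rect [478.5  35.2] [40.4 35.1] 22.6
wash_rack scene tip 0.64 [248.4 136.6] [ 478.6 -378.6    0. ]
wash_rack top tip 0.79 [458.  221.7] [ 460.5 -399.7    0. ]
   out 0.85 [455.8 208.6] rect [ 459.  -388.2] [199.8 105.8] 7.1
lens_a scene tip 0.78 [282.3 287. ] [716.4 102.1   0. ]
lens_a scene tip 0.66 [337.  146.6] [ 310.7 -165.     0. ]
lens_a top tip 0.62 [265.3 145.5] [712.3 105.2   0. ]
lens_a top tip 0.57 [373.6 284.5] [ 312.1 -156.2    0. ]
   out 0.72 [265.1 140.8] rect [700.4  97.7] [59.5 66.5] 70.0
   out 0.55 [375.6 282.3] rect [ 320.5 -152.7] [56.3 55.9] 85.7
```

Run:
```python
import cv2
t=cv2.imread('pics/top0.png'); cv2.imwrite('pics/top0b.png',cv2.resize(t[110:330,110:510],(800,440),interpolation=cv2.INTER_CUBIC))
t=cv2.imread('pics/scene0.png'); cv2.imwrite('pics/scene0b.png',cv2.resize(t[100:400,180:580],(800,600),interpolation=cv2.INTER_CUBIC))
```

```text
(no output)
```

View pics/top0b.png

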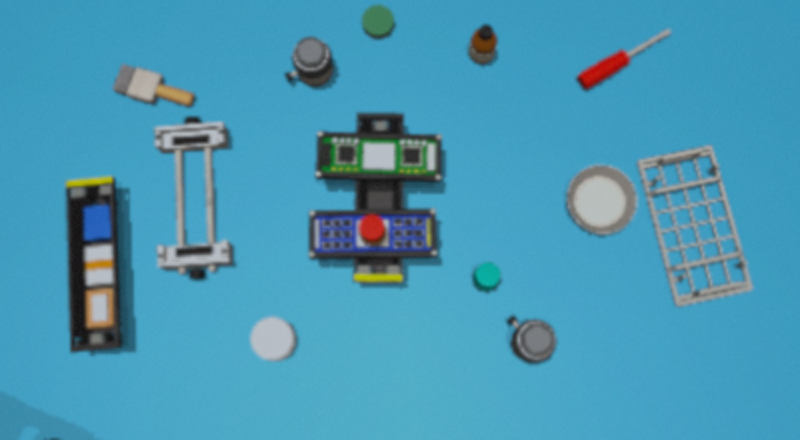

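View pics/scene0b.png

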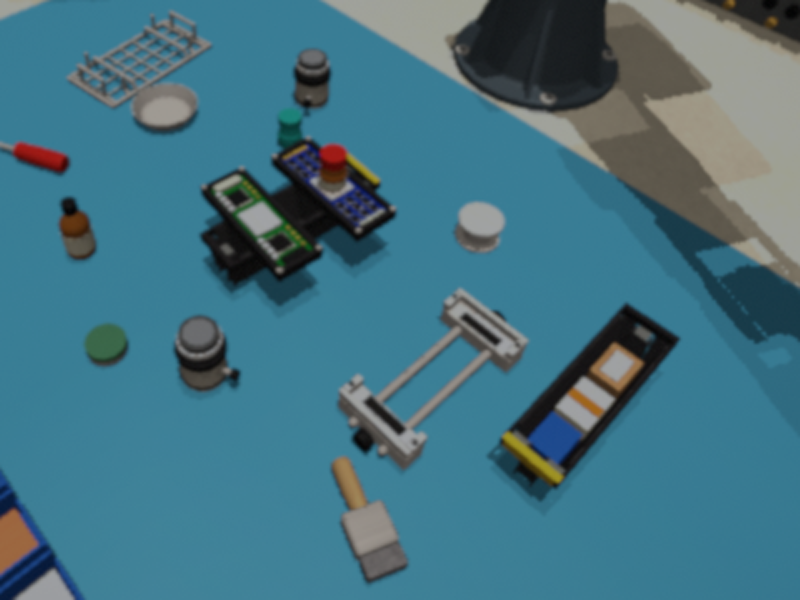

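Top view (crop, 2x): the pile is at (375,200) with its yellow end toward the robot. The loaded tote is at (95,265) with its yellow end away, so the ends are already opposite. The holder is at (193,200), the dish at (600,200), the rack at (695,225) and the lenses at (312,60) and (533,340). The turquoise look-alike is at (487,277). Next I'll fit models to the outlines.

```bash
cat >> h.py <<'E'
from scipy.optimize import minimize
def box(lx,ly,z0,z1): return [(sx*lx/2,sy*ly/2,z) for sx in(1,-1) for sy in(1,-1) for z in(z0,z1)]
def cyl(d,z0,z1): return [(d/2*np.cos(a),d/2*np.sin(a),z) for a in np.linspace(0,6.28,25)[:-1] for z in(z0,z1)]
TOTE=box(220,62,44,56)+box(200,38,0,1)
M={'tote_empty':TOTE,'tote_full':TOTE,'board_blue':box(160,60,0,16),'board_green':box(160,60,0,16),'jar':cyl(34,0,50),
'dish':cyl(94,19,20),'holder':box(188,92,0,36)+box(220,16,10,26),'wash_rack':box(202,106,0,6),'lens_a':cyl(54,0,74)}
def hullimg(p):
    m=np.zeros((1600,2560),np.uint8); h=cv2.convexHull(p.astype(np.float32)); cv2.fillConvexPoly(m,np.round(h*4*16).astype(int),1,shift=4); return m
def pts(lab,q,z):
    c,s=np.cos(q[2]),np.sin(q[2]); P=np.array(M[lab]); return np.c_[P[:,0]*c-P[:,1]*s+q[0],P[:,0]*s+P[:,1]*c+q[1],P[:,2]+z]
def fit(lab,C,g,z,rad=60):
    """pose x,y,yaw from outlines in each camera"""
    res={}; masks={}
    for n,c in C.items():
        e=proj(c,[g[0],g[1],z+25])[0]
        o=[r for r in outline_of(lab,n) if np.hypot(*(np.array(r['pixel'])-e))<rad*.45]
        if not o: continue
        r=o[0]['region'].astype(np.uint8)
        nl,L,S,_=cv2.connectedComponentsWithStats(r)
        ys,xs=np.nonzero(np.isin(L,[i for i in range(1,nl) if S[i,4]>8]))
        p=np.concatenate([np.c_[xs+a,ys+b] for a in(-.5,.5) for b in(-.5,.5)])
        masks[n]=hullimg(p)
    def cost(q,ns):
        t=0
        for n in ns:
            m=hullimg(proj(C[n],pts(lab,q,z))); t+=1-(m&masks[n]).sum()/(m|masks[n]).sum()
        return t/len(ns)
    for ns in [[n] for n in masks]+([list(masks)] if len(masks)>1 else []):
        q=np.array(g,float)
        for k in (12,3):
            r=minimize(cost,q,args=(ns,),method='Nelder-Mead',options=dict(initial_simplex=[q,q+[k,0,0],q+[0,k,0],q+[0,0,k*.012]],xatol=.05,fatol=1e-5)); q=r.x
        res['+'.join(ns)]=(np.r_[q[:2],np.degrees(q[2])].round(1),round(r.fun,3))
    return res
def go(x,y,z,axis_deg,s=None,pos=None):
    """slide and yaw to bring TCP to x,y,z with finger-closing line at axis_deg (mod 180)"""
    from scipy.spatial.transform import Rotation as Ro
    s=s or sense(); R=Ro.from_rotvec(s['tool_rot']).as_matrix(); p=np.array(s['ee_pos'] if pos is None else pos)
    d=R.T@(np.array([x,y,z])-p); cur=np.degrees(np.arctan2(R[1,1],R[0,1]))
    t=-((axis_deg-cur+90)%180-90)
    return (d/200).round(4),round(t/360,4)
E
python3 - <<'E'
from h import *
C={n:capture(n) for n in('scene','top')}
for l,g,z in [('jar',(467,36,0),68),('board_blue',(468,36,np.pi/2),56),('board_green',(567,18,np.pi/2),56),('tote_empty',(519,22,-.07),0),('tote_full',(460,389,.03),0),('dish',(501,-273,0),0),('holder',(540,268,0),0),('wash_rack',(459,-390,.13),0),('lens_a',(712,103,0),0),('lens_a',(312,-157,0),0)]:
    print(l,fit(l,C,g,z))
print(sense()['tool_rot'],sense()['ee_pos'])
E
```

```text
jar {'scene': (array([468.1,  32.5,   1.9]), np.float64(0.047)), 'top': (array([466.2,  33.9,   7.5]), np.float64(0.041)), 'scene+top': (array([466.8,  33.5,   5.4]), np.float64(0.083))}
board_blue {'scene': (array([469.2,  30.9,  86.6]), np.float64(0.034)), 'top': (array([467.3,  34.1,  87.2]), np.float64(0.036)), 'scene+top': (array([468.6,  32.2,  87. ]), np.float64(0.044))}
board_green {'top': (array([567.5,  18.8,  84.9]), np.float64(0.022))}
tote_empty {'scene': (array([519.6,  20.6,  -3.7]), np.float64(0.073)), 'top': (array([518.9,  22.6,  -4.2]), np.float64(0.023)), 'scene+top': (array([519. ,  22.4,  -4.5]), np.float64(0.053))}
tote_full {'scene': (array([456.4, 392.6,   1.7]), np.float64(0.068)), 'top': (array([458. , 392.9,   1.6]), np.float64(0.042)), 'scene+top': (array([457.1, 392.6,   1.5]), np.float64(0.056))}
dish {'scene': (array([ 502.7, -274.5,    4.6]), np.float64(0.159))}
holder {'scene': (array([546. , 267.2,   0.6]), np.float64(0.032)), 'top': (array([5.425e+02, 2.678e+02, 2.000e-01]), np.float64(0.02)), 'scene+top': (array([5.438e+02, 2.678e+02, 5.000e-01]), np.float64(0.035))}
wash_rack {'scene': (array([ 457.7, -403.4,    9.8]), np.float64(0.056)), 'top': (array([ 460.5, -396.5,    8.2]), np.float64(0.061)), 'scene+top': (array([ 459.5, -400.4,    9.6]), np.float64(0.087))}
lens_a {'scene': (array([716.6, 103.1,   3.2]), np.float64(0.155)), 'top': (array([710. , 102.5,  -1.4]), np.float64(0.181)), 'scene+top': (array([7.138e+02, 1.028e+02, 1.000e-01]), np.float64(0.182))}
lens_a {'scene': (array([ 322.5, -162.8,   -1. ]), np.float64(0.13)), 'top': (array([ 318.3, -156.8,    1.6]), np.float64(0.117)), 'scene+top': (array([ 320.5, -160.7,   -2.4]), np.float64(0.15))}
[ 5.57401877e-01  3.09172273e+00 -4.91687603e-05] [192.06957868 515.35186494 231.28570302]
```

Run:
```python
from h import *
from scipy.spatial.transform import Rotation as Ro
print(go(467,33.5,230,-4)); R=Ro.from_rotvec(sense()['tool_rot']).as_matrix(); print(R.round(4))
```

```text
(array([-2.1295, -1.7775,  0.0065]), np.float64(0.2043))
[[-0.937   0.3492  0.    ]
 [ 0.3492  0.937  -0.    ]
 [-0.     -0.     -1.    ]]
```

Emit:
{"api": "apply_moves", "payload": {
  "steps": [
    {"slide": [-0.17, -0.14, 0], "yaw": 0, "hand": 0},
    {"slide": [-0.34, -0.28, 0], "yaw": 0, "hand": 0},
    {"slide": [-0.51, -0.42, 0], "yaw": 0, "hand": 0},
    {"slide": [-0.68, -0.56, 0], "yaw": 0, "hand": 0},
    {"slide": [-0.85, -0.7, 0], "yaw": 0, "hand": 0},
    {"slide": [-1, -0.84, 0], "yaw": 0, "hand": 0}
  ]
}}

```text
time_s: 3.05
ee_pos: [316.3, 296.4, 231.5]
tool_rot: [0.557, 3.091, 0.001]
ft_force: [1.3, 1.1, -0.2]
width: 85.3
gripper_force: 0.0
```

Emit:
{"api": "apply_moves", "payload": {
  "steps": [
    {"slide": [-0.17, -0.14, 0], "yaw": 0.017, "hand": 0.2},
    {"slide": [-0.34, -0.28, 0], "yaw": 0.034, "hand": 0.2},
    {"slide": [-0.51, -0.42, 0], "yaw": 0.051, "hand": 0.2},
    {"slide": [-0.68, -0.56, 0], "yaw": 0.068, "hand": 0.2},
    {"slide": [-0.84, -0.7, 0], "yaw": 0.085, "hand": 0.2},
    {"slide": [-0.95, -0.78, 0], "yaw": 0.102, "hand": 0.2},
    {"slide": [-1, -0.84, 0], "yaw": 0.119, "hand": 0.2},
    {"slide": [-1, -0.84, 0], "yaw": 0.136, "hand": 0.2},
    {"slide": [-1, -0.84, 0], "yaw": 0.153, "hand": 0.2},
    {"slide": [-1, -0.84, 0], "yaw": 0.17, "hand": 0.2},
    {"slide": [-1, -0.84, 0], "yaw": 0.187, "hand": 0.2},
    {"slide": [-1, -0.84, 0], "yaw": 0.204, "hand": 0.2}
  ]
}}

```text
time_s: 4.05
ee_pos: [444.4, 70.7, 231.4]
tool_rot: [2.301, 2.139, 0.0]
ft_force: [-0.2, -0.3, 0.6]
width: 68.2
gripper_force: 0.0
```

Run:
```python
from h import *
s=sense();print(s['time_s'],s['ee_pos'],s['width'],s['joints'],go(467,33.5,87,-4))
C={n:capture(n) for n in('scene','top')}
print(fit('jar',C,(467,33,0),68))
M['wash_rack']=box(202,106,0,6)+box(178,60,0,39)
print(fit('wash_rack',C,(459,-398,.15),0))
M['dish']=cyl(94,19,20)+cyl(70,0,1)
print(fit('dish',C,(501,-273,0),0),[len(outline_of('dish','top'))])
```

```text
4.05 [444.41444863  70.70517906 231.36379898] 68.20350706316745 [ 5.42747294e-02  1.67161312e-01  1.89634163e+00 -3.24319687e-05
  1.07793061e+00  1.27517934e-01] (array([-0.1773,  0.1261,  0.7218]), np.float64(-0.0005))
{'scene': (array([466.4,  27.8,   6.2]), np.float64(0.255))}
{'scene': (array([ 458.6, -399.7,    7.6]), np.float64(0.052)), 'top': (array([ 460.6, -394.2,    7.4]), np.float64(0.043)), 'scene+top': (array([ 459.6, -397.2,    6.8]), np.float64(0.064))}
{'scene': (array([ 500.8, -274.6,    6.7]), np.float64(0.087))} [0]
```

Emit:
{"api": "apply_moves", "payload": {
  "steps": [
    {"slide": [-0.177, 0.126, 0.1], "yaw": 0, "hand": 0.2},
    {"slide": [-0.177, 0.126, 0.25], "yaw": 0, "hand": 0.2},
    {"slide": [-0.177, 0.126, 0.4], "yaw": 0, "hand": 0.2},
    {"slide": [-0.177, 0.126, 0.52], "yaw": 0, "hand": 0.2},
    {"slide": [-0.177, 0.126, 0.62], "yaw": 0, "hand": 0.2},
    {"slide": [-0.177, 0.126, 0.69], "yaw": 0, "hand": 0.2},
    {"slide": [-0.177, 0.126, 0.722], "yaw": 0, "hand": 0.2},
    {"slide": [-0.177, 0.126, 0.722], "yaw": 0, "hand": 0.2},
    {"slide": [-0.177, 0.126, 0.722], "yaw": 0, "hand": 0.2}
  ]
}}

```text
time_s: 5.25
ee_pos: [467.4, 33.8, 87.3]
tool_rot: [2.295, 2.145, 0.0]
ft_force: [1.0, -0.1, -0.0]
width: 68.4
gripper_force: 0.0
```

Run:
```python
from h import *
s=sense();print(s['time_s'],s['ee_pos'],s['width'],s['ft_force'])
c=capture('scene');e=proj(c,[467,33,95])[0].astype(int)
cv2.imwrite('pics/j1.png',cv2.resize(c['pixels'][e[1]-60:e[1]+60,e[0]-80:e[0]+80],(800,600),interpolation=cv2.INTER_CUBIC))
```

```text
5.25 [467.39407613  33.79049674  87.30968703] 68.41499928883924 [ 1.04786667 -0.0924373  -0.01901905]
```

View pics/j1.png

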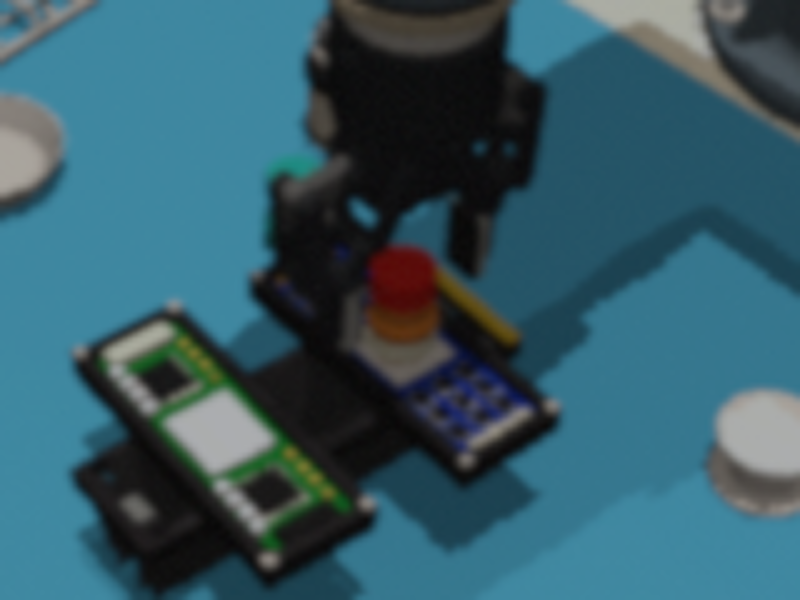

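Emit:
{"api": "apply_moves", "payload": {
  "steps": [
    {"slide": [0, 0, 0], "yaw": 0, "hand": 0.4},
    {"slide": [0, 0, 0], "yaw": 0, "hand": 0.5},
    {"slide": [0, 0, 0], "yaw": 0, "hand": 0.6},
    {"slide": [0, 0, 0], "yaw": 0, "hand": 0.75},
    {"slide": [0, 0, 0], "yaw": 0, "hand": 0.75},
    {"slide": [0, 0, 0], "yaw": 0, "hand": 0.75}
  ]
}}

```text
time_s: 5.8
ee_pos: [467.4, 33.8, 87.6]
tool_rot: [2.295, 2.145, 0.001]
ft_force: [-1.1, -0.0, 6.8]
width: 30.1
gripper_force: 58.4
```

Emit:
{"api": "apply_moves", "payload": {
  "steps": [
    {"slide": [0, 0, -0.03], "yaw": 0, "hand": 0.8},
    {"slide": [0, 0, -0.1], "yaw": 0, "hand": 0.8},
    {"slide": [0, 0, -0.22], "yaw": 0, "hand": 0.8},
    {"slide": [0, 0, -0.38], "yaw": 0, "hand": 0.8},
    {"slide": [0, 0, -0.52], "yaw": 0, "hand": 0.8},
    {"slide": [0, 0, -0.62], "yaw": 0, "hand": 0.8},
    {"slide": [0, 0, -0.65], "yaw": 0, "hand": 0.8}
  ]
}}

```text
time_s: 6.38
ee_pos: [468.3, 33.8, 220.3]
tool_rot: [2.293, 2.143, 0.006]
ft_force: [0.6, 0.5, -0.2]
width: 30.2
gripper_force: 59.1
```

Run:
```python
from h import *
s=sense();print(s['time_s'],s['ee_pos'],s['width'],s['ft_force'],go(501.5,-273,217,-50))
C={n:capture(n) for n in('scene','top')}
c=C['scene'];e=proj(c,[467,33,195])[0].astype(int)
a=cv2.resize(c['pixels'][e[1]-60:e[1]+60,e[0]-80:e[0]+80],(640,480),interpolation=cv2.INTER_CUBIC)
cv2.imwrite('pics/j2.png',a)
print(fit('dish',C,(501,-273,0),0))
print(fit('wash_rack',C,(459,-398,.15),0))
```

```text
6.3833 [468.25348461  33.75939605 220.32092719] 30.165951187066987 [ 0.55487661  0.47481158 -0.17937173] (array([-1.519 ,  0.2696,  0.0176]), np.float64(0.1281))
{'scene': (array([ 503.5, -272.9,    4.2]), np.float64(0.064)), 'top': (array([ 498.7, -272.9,    5.9]), np.float64(0.063)), 'scene+top': (array([ 501.8, -272.5,    3.8]), np.float64(0.084))}
{'scene': (array([ 460.7, -403.5,    8.8]), np.float64(0.201)), 'top': (array([ 460.8, -395.8,    7.4]), np.float64(0.021)), 'scene+top': (array([ 461.5, -397.4,    6.6]), np.float64(0.133))}
```

View pics/j2.png

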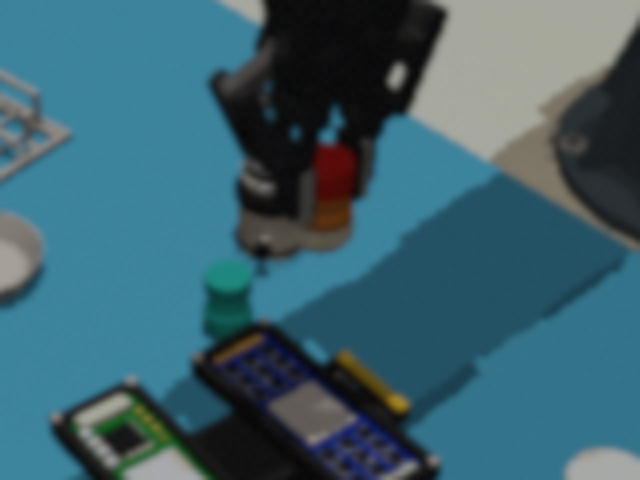

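Emit:
{"api": "apply_moves", "payload": {
  "steps": [
    {"slide": [-0.1, 0.02, 0], "yaw": 0, "hand": 0.8},
    {"slide": [-0.28, 0.05, 0], "yaw": 0, "hand": 0.8},
    {"slide": [-0.47, 0.08, 0], "yaw": 0, "hand": 0.8},
    {"slide": [-0.66, 0.12, 0], "yaw": 0, "hand": 0.8},
    {"slide": [-0.84, 0.15, 0], "yaw": 0, "hand": 0.8},
    {"slide": [-1, 0.18, 0], "yaw": 0, "hand": 0.8}
  ]
}}

```text
time_s: 7.18
ee_pos: [488.9, -170.3, 215.7]
tool_rot: [-2.295, -2.143, 0.001]
ft_force: [-0.3, 0.7, -1.3]
width: 30.1
gripper_force: 59.1
```

Emit:
{"api": "apply_moves", "payload": {
  "steps": [
    {"slide": [-0.17, 0.03, 0], "yaw": 0, "hand": 0.8},
    {"slide": [-0.33, 0.06, 0], "yaw": 0, "hand": 0.8},
    {"slide": [-0.46, 0.08, 0], "yaw": 0, "hand": 0.8},
    {"slide": [-0.519, 0.09, 0.08], "yaw": 0, "hand": 0.8},
    {"slide": [-0.519, 0.09, 0.22], "yaw": 0, "hand": 0.8},
    {"slide": [-0.519, 0.09, 0.4], "yaw": 0, "hand": 0.8},
    {"slide": [-0.519, 0.09, 0.58], "yaw": 0, "hand": 0.8},
    {"slide": [-0.519, 0.09, 0.73], "yaw": 0, "hand": 0.8},
    {"slide": [-0.519, 0.09, 0.83], "yaw": 0, "hand": 0.8},
    {"slide": [-0.519, 0.09, 0.89], "yaw": 0, "hand": 0.8},
    {"slide": [-0.519, 0.09, 0.92], "yaw": 0, "hand": 0.8},
    {"slide": [-0.519, 0.09, 0.93], "yaw": 0, "hand": 0.8}
  ]
}}

```text
time_s: 8.18
ee_pos: [500.1, -272.8, 30.0]
tool_rot: [-2.294, -2.144, 0.001]
ft_force: [0.6, 0.3, -0.4]
width: 30.2
gripper_force: 59.1
```

Emit:
{"api": "apply_moves", "payload": {
  "steps": [
    {"slide": [0, 0, 0.01], "yaw": 0, "hand": 0.8},
    {"slide": [0, 0, 0.02], "yaw": 0, "hand": 0.8},
    {"slide": [0, 0, 0.03], "yaw": 0, "hand": 0.8},
    {"slide": [0, 0, 0.035], "yaw": 0, "hand": 0.8},
    {"slide": [0, 0, 0.035], "yaw": 0, "hand": 0.8}
  ]
}}

```text
time_s: 8.6
ee_pos: [500.5, -273.1, 24.2]
tool_rot: [2.295, 2.145, 0.0]
ft_force: [0.6, -0.4, -1.0]
width: 30.2
gripper_force: 59.1
```

Run:
```python
from h import *
s=sense();print(s['time_s'],s['ee_pos'],s['width'],s['ft_force'])
c=capture('scene');e=proj(c,[501,-273,40])[0].astype(int)
a=cv2.resize(c['pixels'][e[1]-60:e[1]+60,e[0]-80:e[0]+80],(640,480),interpolation=cv2.INTER_CUBIC)
cv2.imwrite('pics/j3.png',a)
```

```text
8.6 [ 500.51517626 -273.06310418   24.16148708] 30.150728452168952 [ 0.56731335 -0.43901901 -1.03865393]
```

View pics/j3.png

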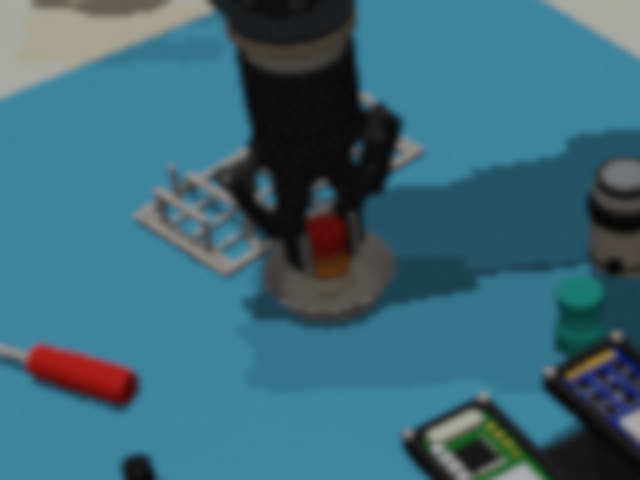

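Jar (325,245) is inside the dish, (330,280). I'll lower the last bit.

Emit:
{"api": "apply_moves", "payload": {
  "steps": [
    {"slide": [0, 0, 0.003], "yaw": 0, "hand": 0.8},
    {"slide": [0, 0, 0.006], "yaw": 0, "hand": 0.8},
    {"slide": [0, 0, 0.006], "yaw": 0, "hand": 0.8}
  ]
}}

```text
time_s: 8.9
ee_pos: [500.7, -273.2, 23.7]
tool_rot: [2.295, 2.145, 0.0]
ft_force: [-3.2, 1.6, 9.6]
width: 30.2
gripper_force: 60.1
```

Emit:
{"api": "apply_moves", "payload": {
  "steps": [
    {"slide": [0, 0, 0.003], "yaw": 0, "hand": 0.6},
    {"slide": [0, 0, 0], "yaw": 0, "hand": 0.5},
    {"slide": [0, 0, 0], "yaw": 0, "hand": 0.45},
    {"slide": [0, 0, 0], "yaw": 0, "hand": 0.45},
    {"slide": [0, 0, -0.05], "yaw": 0, "hand": 0.4},
    {"slide": [0, 0, -0.2], "yaw": 0, "hand": 0.4},
    {"slide": [0, 0, -0.38], "yaw": 0, "hand": 0.3},
    {"slide": [0, 0, -0.58], "yaw": 0, "hand": 0.2},
    {"slide": [0, 0, -0.78], "yaw": 0, "hand": 0.2}
  ]
}}

```text
time_s: 9.65
ee_pos: [500.0, -272.7, 181.0]
tool_rot: [-2.295, -2.145, 0.0]
ft_force: [0.8, -0.8, 0.0]
width: 68.2
gripper_force: 0.0
```

Emit:
{"api": "apply_moves", "payload": {
  "steps": [
    {"slide": [0.17, -0.03, 0], "yaw": 0, "hand": 0.18},
    {"slide": [0.36, -0.06, 0], "yaw": 0, "hand": 0.18},
    {"slide": [0.55, -0.1, 0], "yaw": 0, "hand": 0.18},
    {"slide": [0.74, -0.13, 0], "yaw": 0, "hand": 0.18},
    {"slide": [0.92, -0.16, 0], "yaw": 0, "hand": 0.18},
    {"slide": [1, -0.18, 0], "yaw": 0, "hand": 0.18}
  ]
}}

```text
time_s: 10.15
ee_pos: [477.2, -67.8, 179.4]
tool_rot: [-2.293, -2.147, -0.001]
ft_force: [-0.1, -0.5, -0.0]
width: 69.7
gripper_force: 0.0
```

Run:
```python
from h import *
s=sense();print(s['time_s'],s['ee_pos'],s['width'],s['ft_force'])
C={n:capture(n) for n in('scene','top')}
c=C['scene'];e=proj(c,[501,-273,40])[0].astype(int)
a=cv2.resize(c['pixels'][e[1]-60:e[1]+60,e[0]-80:e[0]+80],(640,480),interpolation=cv2.INTER_CUBIC)
cv2.imwrite('pics/j4.png',a)
for l,g,z in [('jar',(500.7,-273,0),4),('board_blue',(468,32,np.pi/2),56),('board_green',(567,20,np.pi/2),56),('wash_rack',(459,-398,.15),0)]:
    print(l,fit(l,C,g,z))
```

```text
10.15 [477.21934619 -67.76870371 179.43236609] 69.71538451357975 [-0.05513101 -0.45174303 -0.00984843]
jar {'scene': (array([ 500.5, -277.8,    3.3]), np.float64(0.063)), 'top': (array([ 499.3, -272.4,    3.1]), np.float64(0.082)), 'scene+top': (array([ 501.6, -274.5,    4.6]), np.float64(0.142))}
board_blue {'scene': (array([467.9,  30.6,  86.8]), np.float64(0.031)), 'top': (array([468.4,  45.9,  85.5]), np.float64(0.442)), 'scene+top': (array([468.1,  34.2,  87. ]), np.float64(0.251))}
board_green {'scene': (array([569.1,  18.4,  84.3]), np.float64(0.071)), 'top': (array([568.1,  31.3,  86.1]), np.float64(0.377)), 'scene+top': (array([568.2,  20.2,  85.3]), np.float64(0.236))}
wash_rack {'scene': (array([ 458.6, -401.5,    9.3]), np.float64(0.158)), 'top': (array([ 460.6, -394. ,    7.4]), np.float64(0.045)), 'scene+top': (array([ 460.7, -396.8,    8. ]), np.float64(0.117))}
```

View pics/j4.png

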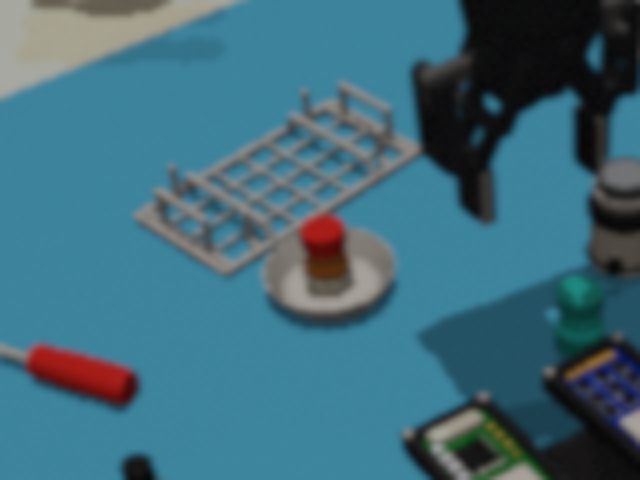

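Run:
```python
from h import *
print(go(468,33.3,44,-3.3))
```

```text
(array([ 0.5206, -0.0865,  0.6732]), np.float64(-0.0018))
```

Emit:
{"api": "apply_moves", "payload": {
  "steps": [
    {"slide": [0.16, -0.03, 0], "yaw": -0.001, "hand": 0.18},
    {"slide": [0.34, -0.06, 0], "yaw": -0.002, "hand": 0.18},
    {"slide": [0.47, -0.08, 0], "yaw": -0.002, "hand": 0.18},
    {"slide": [0.52, -0.086, 0.1], "yaw": -0.002, "hand": 0.18},
    {"slide": [0.52, -0.086, 0.22], "yaw": -0.002, "hand": 0.18},
    {"slide": [0.52, -0.086, 0.32], "yaw": -0.002, "hand": 0.18},
    {"slide": [0.52, -0.086, 0.36], "yaw": -0.002, "hand": 0.18},
    {"slide": [0.52, -0.086, 0.36], "yaw": -0.002, "hand": 0.18},
    {"slide": [0.52, -0.086, 0.36], "yaw": -0.002, "hand": 0.18}
  ]
}}

```text
time_s: 11.4
ee_pos: [468.2, 33.6, 107.1]
tool_rot: [-2.283, -2.159, 0.0]
ft_force: [-0.3, 0.7, -0.5]
width: 69.8
gripper_force: 0.0
```

Run:
```python
from h import *
s=sense();print(s['time_s'],s['ee_pos'],s['width'],s['ft_force'],go(468,33.3,44,-3.3))
c=capture('scene');e=proj(c,[468,33,80])[0].astype(int)
a=cv2.resize(c['pixels'][e[1]-60:e[1]+60,e[0]-80:e[0]+80],(640,480),interpolation=cv2.INTER_CUBIC)
cv2.imwrite('pics/b1.png',a)
```

```text
11.4 [468.21882304  33.5833164  107.077477  ] 69.7523371187038 [-0.28807781  0.72695981 -0.46381366] (array([-0.0015, -0.001 ,  0.3154]), np.float64(0.0003))
```

View pics/b1.png

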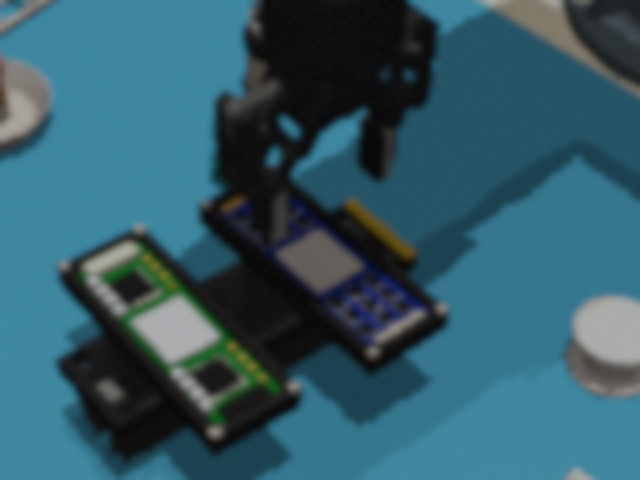

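The fingers straddle the blue board (320,260), and the dish and green board are unchanged. Descending.

Emit:
{"api": "apply_moves", "payload": {
  "steps": [
    {"slide": [0, 0, 0.04], "yaw": 0, "hand": 0.18},
    {"slide": [0, 0, 0.1], "yaw": 0, "hand": 0.18},
    {"slide": [0, 0, 0.15], "yaw": 0, "hand": 0.18},
    {"slide": [0, 0, 0.19], "yaw": 0, "hand": 0.18},
    {"slide": [0, 0, 0.22], "yaw": 0, "hand": 0.18},
    {"slide": [0, 0, 0.24], "yaw": 0, "hand": 0.18}
  ]
}}

```text
time_s: 11.95
ee_pos: [467.8, 33.9, 58.0]
tool_rot: [-2.282, -2.159, 0.001]
ft_force: [0.3, 0.7, 0.5]
width: 69.8
gripper_force: 0.0
```

Emit:
{"api": "apply_moves", "payload": {
  "steps": [
    {"slide": [0, 0, 0.02], "yaw": 0, "hand": 0.18},
    {"slide": [0, 0, 0.04], "yaw": 0, "hand": 0.18},
    {"slide": [0, 0, 0.06], "yaw": 0, "hand": 0.18},
    {"slide": [0, 0, 0.075], "yaw": 0, "hand": 0.18},
    {"slide": [0, 0, 0.075], "yaw": 0, "hand": 0.18}
  ]
}}

```text
time_s: 12.37
ee_pos: [467.7, 33.9, 43.2]
tool_rot: [-2.282, -2.159, 0.001]
ft_force: [-0.1, -0.4, -0.3]
width: 69.7
gripper_force: 0.0
```

Emit:
{"api": "apply_moves", "payload": {
  "steps": [
    {"slide": [0, 0, 0], "yaw": 0, "hand": 0.22},
    {"slide": [0, 0, 0], "yaw": 0, "hand": 0.26},
    {"slide": [0, 0, 0], "yaw": 0, "hand": 0.3},
    {"slide": [0, 0, 0], "yaw": 0, "hand": 0.36},
    {"slide": [0, 0, 0], "yaw": 0, "hand": 0.4},
    {"slide": [0, 0, 0], "yaw": 0, "hand": 0.4}
  ]
}}

```text
time_s: 12.87
ee_pos: [468.2, 33.9, 44.2]
tool_rot: [2.282, 2.159, 0.001]
ft_force: [-1.9, -0.5, 6.6]
width: 59.1
gripper_force: 62.8
```

Emit:
{"api": "apply_moves", "payload": {
  "steps": [
    {"slide": [0, 0, -0.02], "yaw": 0, "hand": 0.42},
    {"slide": [0, 0, -0.08], "yaw": 0, "hand": 0.42},
    {"slide": [0, 0, -0.18], "yaw": 0, "hand": 0.42},
    {"slide": [0, 0, -0.32], "yaw": 0, "hand": 0.42},
    {"slide": [0, 0, -0.46], "yaw": 0, "hand": 0.42},
    {"slide": [0, 0, -0.57], "yaw": 0, "hand": 0.42},
    {"slide": [0, 0, -0.62], "yaw": 0, "hand": 0.42},
    {"slide": [0, 0, -0.62], "yaw": 0, "hand": 0.42}
  ]
}}

```text
time_s: 13.53
ee_pos: [468.8, 33.9, 169.5]
tool_rot: [2.28, 2.158, 0.004]
ft_force: [0.1, -0.1, -2.8]
width: 59.0
gripper_force: 65.4
```

Run:
```python
from h import *
s=sense();print(s['time_s'],s['ee_pos'],s['width'],s['ft_force'],s['joints'],go(543,267.8,166,-89.6))
C={n:capture(n) for n in('scene','top')}
print(fit('board_blue',{'scene':C['scene']},(468,33,np.pi/2),56+124))
print(fit('holder',C,(543,268,0),0))
print(fit('tote_empty',C,(519,22,-.07),0))
```

```text
13.5333 [468.77736269  33.91233132 169.50142306] 59.03483218222856 [ 0.12647568 -0.0561764  -2.79486646] [-2.68723093e-02  2.86612949e-01  1.91693876e+00 -2.01745782e-05
  9.34412797e-01  2.83408403e-02] (array([1.1881, 0.306 , 0.0187]), np.float64(0.2401))
{'scene': (array([469.4,  32.3,  87.7]), np.float64(0.102))}
{'scene': (array([546.6, 266.7,  -0. ]), np.float64(0.024)), 'top': (array([ 5.430e+02,  2.687e+02, -5.000e-01]), np.float64(0.011)), 'scene+top': (array([ 5.435e+02,  2.682e+02, -4.000e-01]), np.float64(0.037))}
{'scene': (array([519.9,  19.5,  -4.2]), np.float64(0.027))}
```

Emit:
{"api": "apply_moves", "payload": {
  "steps": [
    {"slide": [0.1, 0.03, 0], "yaw": 0.01, "hand": 0.42},
    {"slide": [0.25, 0.07, 0], "yaw": 0.028, "hand": 0.42},
    {"slide": [0.42, 0.12, 0], "yaw": 0.047, "hand": 0.42},
    {"slide": [0.58, 0.17, 0], "yaw": 0.066, "hand": 0.42},
    {"slide": [0.74, 0.22, 0], "yaw": 0.085, "hand": 0.42},
    {"slide": [0.88, 0.27, 0], "yaw": 0.104, "hand": 0.42},
    {"slide": [0.97, 0.3, 0], "yaw": 0.123, "hand": 0.42},
    {"slide": [1, 0.306, 0], "yaw": 0.142, "hand": 0.42},
    {"slide": [1, 0.306, 0], "yaw": 0.161, "hand": 0.42},
    {"slide": [1, 0.306, 0], "yaw": 0.18, "hand": 0.42},
    {"slide": [1, 0.306, 0], "yaw": 0.198, "hand": 0.42},
    {"slide": [1, 0.306, 0], "yaw": 0.216, "hand": 0.42}
  ]
}}

```text
time_s: 14.88
ee_pos: [539.8, 230.2, 166.7]
tool_rot: [3.132, 0.24, -0.002]
ft_force: [0.4, -1.1, -1.3]
width: 58.9
gripper_force: 65.2
```

Emit:
{"api": "apply_moves", "payload": {
  "steps": [
    {"slide": [0, 0, 0], "yaw": 0.012, "hand": 0.42},
    {"slide": [0, 0, 0], "yaw": 0.021, "hand": 0.42},
    {"slide": [0, 0, 0], "yaw": 0.024, "hand": 0.42},
    {"slide": [0, 0, 0], "yaw": 0.024, "hand": 0.42},
    {"slide": [0, 0, 0], "yaw": 0.024, "hand": 0.42},
    {"slide": [0, 0, 0], "yaw": 0.024, "hand": 0.42}
  ]
}}

```text
time_s: 15.38
ee_pos: [540.0, 230.2, 167.4]
tool_rot: [3.141, 0.014, -0.001]
ft_force: [-0.9, 0.8, -1.5]
width: 58.8
gripper_force: 65.2
```

Run:
```python
from h import *
s=sense();print(s['time_s'],s['ee_pos'],s['width'],s['ft_force'],s['joints'],go(543.3,268.5,13,-90))
```

```text
15.3833 [539.99141391 230.21493464 167.44274454] 58.81621975049044 [-0.92789194  0.84034674 -1.51414943] [ 3.23708400e-01  4.87800155e-01  1.61406836e+00 -2.10289886e-05
  1.04011231e+00  1.88542267e+00] (array([ 0.0186, -0.1914,  0.7722]), np.float64(0.0014))
```

Emit:
{"api": "apply_moves", "payload": {
  "steps": [
    {"slide": [0.01, -0.08, 0.05], "yaw": 0.0014, "hand": 0.42},
    {"slide": [0.018, -0.16, 0.15], "yaw": 0.0014, "hand": 0.42},
    {"slide": [0.018, -0.191, 0.28], "yaw": 0.0014, "hand": 0.42},
    {"slide": [0.018, -0.191, 0.42], "yaw": 0.0014, "hand": 0.42},
    {"slide": [0.018, -0.191, 0.53], "yaw": 0.0014, "hand": 0.42},
    {"slide": [0.018, -0.191, 0.61], "yaw": 0.0014, "hand": 0.42},
    {"slide": [0.018, -0.191, 0.65], "yaw": 0.0014, "hand": 0.42},
    {"slide": [0.018, -0.191, 0.66], "yaw": 0.0014, "hand": 0.42},
    {"slide": [0.018, -0.191, 0.66], "yaw": 0.0014, "hand": 0.42}
  ]
}}

```text
time_s: 16.13
ee_pos: [543.5, 268.5, 35.8]
tool_rot: [3.142, -0.001, -0.0]
ft_force: [0.6, 0.9, -1.8]
width: 58.9
gripper_force: 65.2
```

Run:
```python
from h import *
s=sense();print(s['time_s'],s['ee_pos'],s['width'],s['ft_force'],go(543.3,268.5,12.5,-90))
C={n:capture(n) for n in('scene','top')}
print(fit('board_blue',C,(543,268.5,0),s['ee_pos'][2]+12))
c=C['scene'];e=proj(c,[543,268,40])[0].astype(int)
a=cv2.resize(c['pixels'][e[1]-75:e[1]+75,e[0]-100:e[0]+100],(800,600),interpolation=cv2.INTER_CUBIC)
cv2.imwrite('pics/b2.png',a)
```

```text
16.1333 [543.51435593 268.47463336  35.80364444] 58.92789080015063 [ 0.55536753  0.8782045  -1.84609508] (array([-1.100e-03, -1.000e-04,  1.165e-01]), np.float64(-0.0001))
{'scene': (array([5.449e+02, 2.673e+02, 1.000e-01]), np.float64(0.107))}
```

View pics/b2.png

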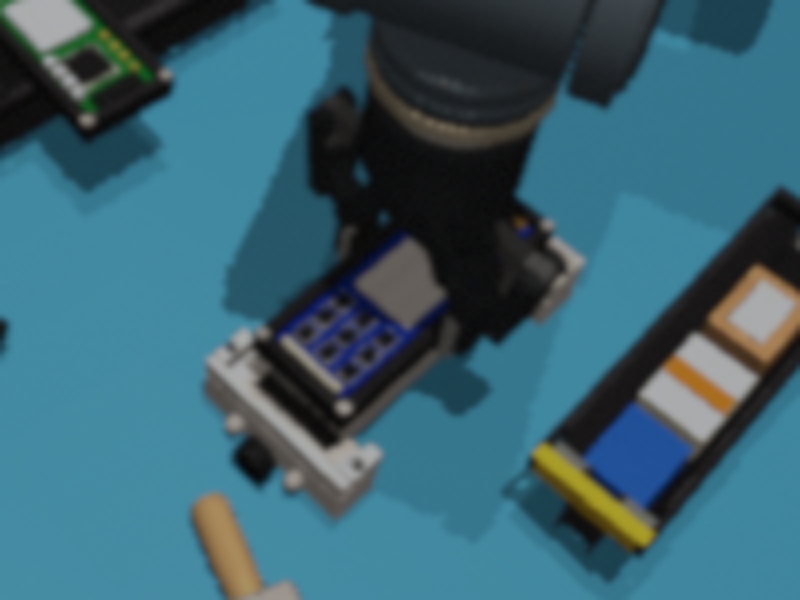

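The blue board is over the holder jaws, between (290,430) and (560,270), within 2 mm of centre. Lowering.

Emit:
{"api": "apply_moves", "payload": {
  "steps": [
    {"slide": [0.006, 0, 0.02], "yaw": 0, "hand": 0.42},
    {"slide": [0.006, 0, 0.05], "yaw": 0, "hand": 0.42},
    {"slide": [0.006, 0, 0.075], "yaw": 0, "hand": 0.42},
    {"slide": [0.006, 0, 0.095], "yaw": 0, "hand": 0.42},
    {"slide": [0.006, 0, 0.108], "yaw": 0, "hand": 0.42},
    {"slide": [0.006, 0, 0.112], "yaw": 0, "hand": 0.42},
    {"slide": [0.006, 0, 0.114], "yaw": 0, "hand": 0.42},
    {"slide": [0.006, 0, 0.114], "yaw": 0, "hand": 0.42}
  ]
}}

```text
time_s: 17.0
ee_pos: [544.6, 268.5, 12.9]
tool_rot: [3.142, -0.002, 0.0]
ft_force: [-0.1, 0.0, -2.7]
width: 59.1
gripper_force: 65.2
```

Emit:
{"api": "apply_moves", "payload": {
  "steps": [
    {"slide": [0, 0, 0.002], "yaw": 0, "hand": 0.42},
    {"slide": [0, 0, 0.004], "yaw": 0, "hand": 0.42},
    {"slide": [0, 0, 0.006], "yaw": 0, "hand": 0.42},
    {"slide": [0, 0, 0.006], "yaw": 0, "hand": 0.42}
  ]
}}

```text
time_s: 17.33
ee_pos: [544.7, 268.5, 12.4]
tool_rot: [-3.141, 0.002, -0.001]
ft_force: [-1.8, -0.8, 4.8]
width: 58.8
gripper_force: 66.1
```

Emit:
{"api": "apply_moves", "payload": {
  "steps": [
    {"slide": [0, 0, 0.004], "yaw": 0, "hand": 0.3},
    {"slide": [0, 0, 0.002], "yaw": 0, "hand": 0.22},
    {"slide": [0, 0, 0], "yaw": 0, "hand": 0.18},
    {"slide": [0, 0, 0], "yaw": 0, "hand": 0.18},
    {"slide": [0, 0, -0.04], "yaw": 0, "hand": 0.18},
    {"slide": [0, 0, -0.12], "yaw": 0, "hand": 0.18},
    {"slide": [0, 0, -0.27], "yaw": 0, "hand": 0.18},
    {"slide": [0, 0, -0.45], "yaw": 0, "hand": 0.18},
    {"slide": [0, 0, -0.62], "yaw": 0, "hand": 0.18},
    {"slide": [0, 0, -0.72], "yaw": 0, "hand": 0.18},
    {"slide": [0, 0, -0.75], "yaw": 0, "hand": 0.18}
  ]
}}

```text
time_s: 18.25
ee_pos: [546.0, 269.1, 166.2]
tool_rot: [-3.139, 0.002, -0.009]
ft_force: [0.5, 0.5, 0.0]
width: 70.2
gripper_force: 0.0
```

Emit:
{"api": "apply_moves", "payload": {
  "steps": [
    {"slide": [0.02, 0.14, 0], "yaw": -0.015, "hand": 0.18},
    {"slide": [0.04, 0.32, 0], "yaw": -0.034, "hand": 0.18},
    {"slide": [0.06, 0.5, 0], "yaw": -0.053, "hand": 0.18},
    {"slide": [0.08, 0.68, 0], "yaw": -0.072, "hand": 0.18},
    {"slide": [0.1, 0.84, 0], "yaw": -0.091, "hand": 0.18},
    {"slide": [0.12, 0.95, 0], "yaw": -0.11, "hand": 0.18},
    {"slide": [0.12, 1, 0], "yaw": -0.129, "hand": 0.18},
    {"slide": [0.12, 1, 0], "yaw": -0.148, "hand": 0.18},
    {"slide": [0.12, 1, 0], "yaw": -0.167, "hand": 0.18},
    {"slide": [0.12, 1, 0], "yaw": -0.186, "hand": 0.18},
    {"slide": [0.12, 1, 0], "yaw": -0.205, "hand": 0.18},
    {"slide": [0.12, 1, 0], "yaw": -0.222, "hand": 0.18}
  ]
}}

```text
time_s: 19.25
ee_pos: [567.9, 68.4, 161.0]
tool_rot: [-2.403, -2.023, 0.002]
ft_force: [0.4, 0.5, 0.2]
width: 69.9
gripper_force: 0.0
```

Run:
```python
from h import *
s=sense();print(s['time_s'],s['ee_pos'],s['width'],s['ft_force'])
C={n:capture(n) for n in('scene','top')}
print(fit('board_blue',C,(544,268.5,0),24))
print(fit('holder',C,(544,268.5,0),0))
print(fit('board_green',C,(567.5,19,1.48),56))
print(go(568,19,100,-5))
c=C['scene'];e=proj(c,[543,268,40])[0].astype(int)
a=cv2.resize(c['pixels'][e[1]-75:e[1]+75,e[0]-100:e[0]+100],(800,600),interpolation=cv2.INTER_CUBIC)
cv2.imwrite('pics/b3.png',a)
```

```text
19.25 [567.89047226  68.36026024 161.00529418] 69.86146318499209 [0.38512509 0.50468617 0.17986387]
{'scene': (array([5.453e+02, 2.669e+02, 1.000e-01]), np.float64(0.03)), 'top': (array([ 5.448e+02,  2.691e+02, -1.000e-01]), np.float64(0.028)), 'scene+top': (array([545. , 268.2,  -0.6]), np.float64(0.04))}
{}
{'scene': (array([569.1,  16.5,  85.2]), np.float64(0.045))}
(array([-0.2436,  0.0427,  0.3079]), np.float64(-0.0146))
```

View pics/b3.png

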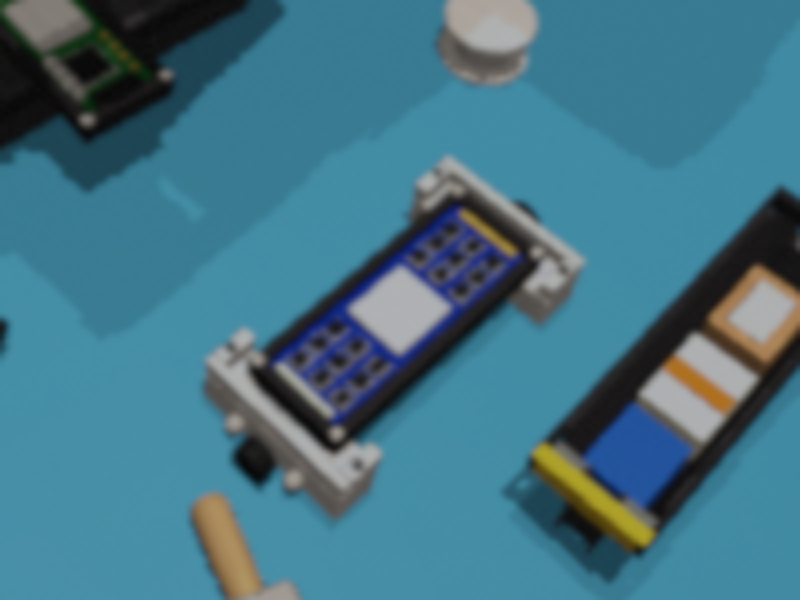

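The blue board is flat in the holder, (400,310). Now the green one.

Emit:
{"api": "apply_moves", "payload": {
  "steps": [
    {"slide": [-0.12, 0.02, 0.03], "yaw": -0.014, "hand": 0.18},
    {"slide": [-0.21, 0.037, 0.1], "yaw": -0.0146, "hand": 0.18},
    {"slide": [-0.2436, 0.043, 0.2], "yaw": -0.0146, "hand": 0.18},
    {"slide": [-0.2436, 0.043, 0.28], "yaw": -0.0146, "hand": 0.18},
    {"slide": [-0.2436, 0.043, 0.3], "yaw": -0.0146, "hand": 0.18},
    {"slide": [-0.2436, 0.043, 0.3], "yaw": -0.0146, "hand": 0.18},
    {"slide": [-0.2436, 0.043, 0.3], "yaw": -0.0146, "hand": 0.18}
  ]
}}

```text
time_s: 20.23
ee_pos: [568.6, 19.2, 102.3]
tool_rot: [2.314, 2.124, 0.001]
ft_force: [-0.0, -0.3, 0.7]
width: 69.8
gripper_force: 0.0
```

Run:
```python
from h import *
s=sense();print(s['time_s'],s['ee_pos'],s['width'],s['ft_force'],go(568,19,44,-5))
```

```text
20.2333 [568.5565492   19.20885723 102.30694075] 69.84892747587173 [-0.04131036 -0.27834034  0.69942532] (array([-0.0013, -0.0028,  0.2915]), np.float64(0.0003))
```

Emit:
{"api": "apply_moves", "payload": {
  "steps": [
    {"slide": [0, -0.003, 0.04], "yaw": 0, "hand": 0.18},
    {"slide": [0, -0.003, 0.1], "yaw": 0, "hand": 0.18},
    {"slide": [0, -0.003, 0.15], "yaw": 0, "hand": 0.18},
    {"slide": [0, -0.003, 0.19], "yaw": 0, "hand": 0.18},
    {"slide": [0, -0.003, 0.21], "yaw": 0, "hand": 0.18},
    {"slide": [0, -0.003, 0.22], "yaw": 0, "hand": 0.18}
  ]
}}

```text
time_s: 20.73
ee_pos: [567.2, 19.1, 56.6]
tool_rot: [-2.313, -2.124, 0.002]
ft_force: [-0.5, 0.7, -0.1]
width: 70.1
gripper_force: 0.0
```

Emit:
{"api": "apply_moves", "payload": {
  "steps": [
    {"slide": [0, 0, 0.02], "yaw": 0, "hand": 0.18},
    {"slide": [0, 0, 0.04], "yaw": 0, "hand": 0.18},
    {"slide": [0, 0, 0.06], "yaw": 0, "hand": 0.18},
    {"slide": [0, 0, 0.07], "yaw": 0, "hand": 0.18},
    {"slide": [0, 0, 0.07], "yaw": 0, "hand": 0.18}
  ]
}}

```text
time_s: 21.15
ee_pos: [567.4, 19.0, 43.3]
tool_rot: [-2.314, -2.124, 0.001]
ft_force: [-0.4, -0.2, -0.3]
width: 70.1
gripper_force: 0.0
```

Emit:
{"api": "apply_moves", "payload": {
  "steps": [
    {"slide": [0, 0, 0], "yaw": 0, "hand": 0.22},
    {"slide": [0, 0, 0], "yaw": 0, "hand": 0.26},
    {"slide": [0, 0, 0], "yaw": 0, "hand": 0.3},
    {"slide": [0, 0, 0], "yaw": 0, "hand": 0.36},
    {"slide": [0, 0, 0], "yaw": 0, "hand": 0.42},
    {"slide": [0, 0, 0], "yaw": 0, "hand": 0.42}
  ]
}}

```text
time_s: 21.65
ee_pos: [567.9, 19.0, 44.3]
tool_rot: [2.314, 2.124, 0.001]
ft_force: [-0.7, -0.0, 6.2]
width: 59.1
gripper_force: 63.3
```

Emit:
{"api": "apply_moves", "payload": {
  "steps": [
    {"slide": [0, 0, -0.02], "yaw": 0, "hand": 0.42},
    {"slide": [0, 0, -0.08], "yaw": 0, "hand": 0.42},
    {"slide": [0, 0, -0.18], "yaw": 0, "hand": 0.42},
    {"slide": [0, 0, -0.32], "yaw": 0, "hand": 0.42},
    {"slide": [0, 0, -0.46], "yaw": 0, "hand": 0.42},
    {"slide": [0, 0, -0.57], "yaw": 0, "hand": 0.42},
    {"slide": [0, 0, -0.62], "yaw": 0, "hand": 0.42},
    {"slide": [0, 0, -0.62], "yaw": 0, "hand": 0.42}
  ]
}}

```text
time_s: 22.32
ee_pos: [568.6, 19.0, 170.4]
tool_rot: [2.312, 2.123, 0.005]
ft_force: [0.3, 0.2, -1.7]
width: 58.9
gripper_force: 64.8
```

Run:
```python
from h import *
s=sense();print(s['time_s'],s['ee_pos'],s['width'],s['ft_force'],s['joints'],go(460.5,-396,166,-82.5))
M['wash_rack']=box(202,106,0,6)+box(178,60,0,39)
C={n:capture(n) for n in('scene','top')}
for _ in range(1): print(fit('wash_rack',C,(460,-397,.13),0), [tip_of('wash_rack',n)[:1] for n in C])
c=C['top']; im=cv2.resize(c['pixels'],None,fx=5,fy=5,interpolation=cv2.INTER_CUBIC)
for q,col in [((460.5,-396,np.radians(7.5)),(0,0,255))]:
  def P(a): 
    cs,sn=np.cos(q[2]),np.sin(q[2]); a=np.array(a,float); return ((proj(c,np.c_[a[:,0]*cs-a[:,1]*sn+q[0],a[:,0]*sn+a[:,1]*cs+q[1],a[:,2]])+.5)*5-.5).astype(int)
  cv2.polylines(im,[P([(101,53,3),(101,-53,3),(-101,-53,3),(-101,53,3)])],True,col,1)
  for x in (-52,52): cv2.polylines(im,[P([(x,-40,23),(x,40,23)])],False,(0,255,255),1)
  for x in(-66,66):
    for y in(-39,39): cv2.polylines(im,[P([(x,y,0),(x,y,39)])],False,(0,255,0),1)
e=P([(0,0,10)])[0]; cv2.imwrite('pics/r1.png',im[e[1]-300:e[1]+300,e[0]-250:e[0]+250])
```

```text
22.3167 [568.63617047  18.95284369 170.36849303] 58.936747553334314 [ 0.26046001  0.15320713 -1.65733481] [-4.84833206e-02  4.51688956e-01  1.66437949e+00 -4.80652522e-05
  1.02119775e+00  3.68963786e-02] (array([-2.1133, -0.3619,  0.02  ]), np.float64(0.2156))
{'scene': (array([ 460.1, -398.9,    8.3]), np.float64(0.069)), 'top': (array([ 459.9, -394.8,    7.4]), np.float64(0.038)), 'scene+top': (array([ 460.4, -395.8,    7.6]), np.float64(0.057))} [[{'pixel': [249.3, 131.9], 'confidence': 0.8}], [{'pixel': [458.1, 227.4], 'confidence': 0.61}]]
```

View pics/r1.png

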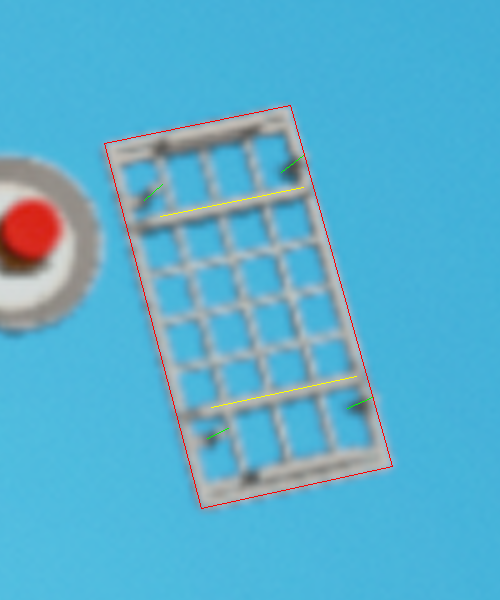

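Fit matches the rack: wires (145,225)-(310,190) and (190,412)-(360,378) lie within about 2 mm of the overlay.

Emit:
{"api": "apply_moves", "payload": {
  "steps": [
    {"slide": [-0.1, -0.02, 0], "yaw": 0, "hand": 0.42},
    {"slide": [-0.27, -0.05, 0], "yaw": 0, "hand": 0.42},
    {"slide": [-0.46, -0.08, 0], "yaw": 0, "hand": 0.42},
    {"slide": [-0.65, -0.11, 0], "yaw": 0, "hand": 0.42},
    {"slide": [-0.84, -0.14, 0], "yaw": 0, "hand": 0.42},
    {"slide": [-1, -0.17, 0], "yaw": 0, "hand": 0.42}
  ]
}}

```text
time_s: 23.12
ee_pos: [515.7, -179.4, 166.9]
tool_rot: [-2.314, -2.124, 0.001]
ft_force: [0.0, -0.1, -1.8]
width: 58.9
gripper_force: 64.8
```

Emit:
{"api": "apply_moves", "payload": {
  "steps": [
    {"slide": [-0.18, -0.03, 0], "yaw": 0.017, "hand": 0.42},
    {"slide": [-0.36, -0.06, 0], "yaw": 0.035, "hand": 0.42},
    {"slide": [-0.54, -0.09, 0], "yaw": 0.053, "hand": 0.42},
    {"slide": [-0.72, -0.12, 0], "yaw": 0.071, "hand": 0.42},
    {"slide": [-0.88, -0.15, 0], "yaw": 0.089, "hand": 0.42},
    {"slide": [-0.97, -0.17, 0], "yaw": 0.107, "hand": 0.42},
    {"slide": [-1, -0.18, 0], "yaw": 0.125, "hand": 0.42},
    {"slide": [-1, -0.18, 0], "yaw": 0.143, "hand": 0.42},
    {"slide": [-1, -0.18, 0], "yaw": 0.161, "hand": 0.42},
    {"slide": [-1, -0.18, 0], "yaw": 0.18, "hand": 0.42},
    {"slide": [-1, -0.18, 0], "yaw": 0.198, "hand": 0.42},
    {"slide": [-1, -0.18, 0], "yaw": 0.212, "hand": 0.42}
  ]
}}

```text
time_s: 24.12
ee_pos: [463.5, -373.4, 166.6]
tool_rot: [-3.132, -0.231, 0.002]
ft_force: [-0.6, 0.7, -1.6]
width: 58.8
gripper_force: 64.7
```

Emit:
{"api": "apply_moves", "payload": {
  "steps": [
    {"slide": [0, 0, 0], "yaw": 0.003, "hand": 0.42},
    {"slide": [0, 0, 0], "yaw": 0.003, "hand": 0.42},
    {"slide": [0, 0, 0], "yaw": 0.003, "hand": 0.42}
  ]
}}

```text
time_s: 24.37
ee_pos: [463.6, -373.5, 167.2]
tool_rot: [-3.134, -0.215, 0.001]
ft_force: [0.0, 0.6, -0.9]
width: 59.2
gripper_force: 64.7
```

Run:
```python
from h import *
s=sense();print(s['time_s'],s['ee_pos'],s['width'],s['ft_force'],s['joints'],go(460,-395.5,36,-82.5))
```

```text
24.3667 [ 463.64301088 -373.47130107  167.22654251] 59.20967988482347 [ 0.01259737  0.56487894 -0.89617743] [-7.56274802e-01  5.02301427e-01  1.59079403e+00 -1.10683564e-05
  1.04924725e+00  6.77218064e-01] (array([-0.0328,  0.107 ,  0.6561]), np.float64(0.001))
```

Emit:
{"api": "apply_moves", "payload": {
  "steps": [
    {"slide": [-0.015, 0.05, 0.03], "yaw": 0.001, "hand": 0.42},
    {"slide": [-0.033, 0.107, 0.12], "yaw": 0.001, "hand": 0.42},
    {"slide": [-0.033, 0.107, 0.25], "yaw": 0.001, "hand": 0.42},
    {"slide": [-0.033, 0.107, 0.38], "yaw": 0.001, "hand": 0.42},
    {"slide": [-0.033, 0.107, 0.5], "yaw": 0.001, "hand": 0.42},
    {"slide": [-0.033, 0.107, 0.58], "yaw": 0.001, "hand": 0.42},
    {"slide": [-0.033, 0.107, 0.62], "yaw": 0.001, "hand": 0.42},
    {"slide": [-0.033, 0.107, 0.63], "yaw": 0.001, "hand": 0.42},
    {"slide": [-0.033, 0.107, 0.63], "yaw": 0.001, "hand": 0.42},
    {"slide": [-0.033, 0.107, 0.63], "yaw": 0.001, "hand": 0.42}
  ]
}}

```text
time_s: 25.2
ee_pos: [460.5, -396.3, 42.6]
tool_rot: [3.134, 0.202, 0.002]
ft_force: [0.1, -0.9, -1.7]
width: 59.0
gripper_force: 64.7
```

Run:
```python
from h import *
s=sense();print(s['time_s'],s['ee_pos'],s['width'],s['ft_force'],go(460,-395.5,11,-82.5))
C={n:capture(n) for n in('scene','top')}
print(fit('board_green',C,(460,-395.5,.13),s['ee_pos'][2]+12))
c=C['scene'];e=proj(c,[460,-395,40])[0].astype(int)
a=cv2.resize(c['pixels'][e[1]-55:e[1]+50,e[0]-70:e[0]+70],(800,600),interpolation=cv2.INTER_CUBIC)
cv2.imwrite('pics/g1.png',a)
```

```text
25.2 [ 460.49036306 -396.27836828   42.6248303 ] 58.99672021674179 [ 0.11430259 -0.88581227 -1.66363429] (array([-0.0021, -0.0044,  0.1581]), np.float64(-0.0004))
{'scene': (array([ 462.7, -398.7,    7.1]), np.float64(0.061)), 'top': (array([ 557.9, -406.5,  -48. ]), np.float64(0.798)), 'scene+top': (array([ 462.5, -398.1,    7.6]), np.float64(0.447))}
```

View pics/g1.png

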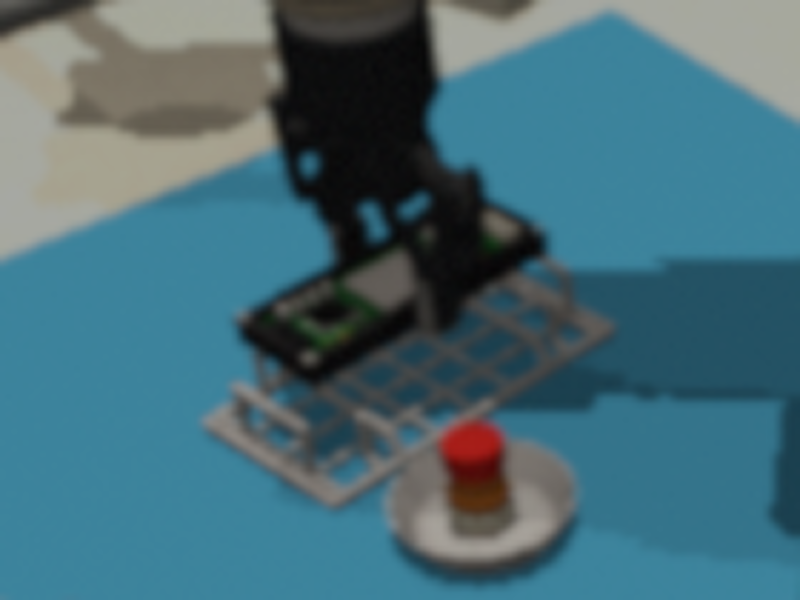

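The green board (385,285) is over the rack within the posts and hoops. Shifting about 1 mm and lowering.

Emit:
{"api": "apply_moves", "payload": {
  "steps": [
    {"slide": [-0.006, 0, 0.02], "yaw": 0, "hand": 0.42},
    {"slide": [-0.006, 0, 0.05], "yaw": 0, "hand": 0.42},
    {"slide": [-0.006, 0, 0.08], "yaw": 0, "hand": 0.42},
    {"slide": [-0.006, 0, 0.11], "yaw": 0, "hand": 0.42},
    {"slide": [-0.006, 0, 0.13], "yaw": 0, "hand": 0.42},
    {"slide": [-0.006, 0, 0.142], "yaw": 0, "hand": 0.42},
    {"slide": [-0.006, 0, 0.148], "yaw": 0, "hand": 0.42},
    {"slide": [-0.006, 0, 0.15], "yaw": 0, "hand": 0.42},
    {"slide": [-0.006, 0, 0.15], "yaw": 0, "hand": 0.42}
  ]
}}

```text
time_s: 26.15
ee_pos: [459.0, -395.8, 11.7]
tool_rot: [3.135, 0.201, 0.0]
ft_force: [-0.3, -0.4, -1.8]
width: 59.0
gripper_force: 64.9
```

Emit:
{"api": "apply_moves", "payload": {
  "steps": [
    {"slide": [0, 0, 0.003], "yaw": 0, "hand": 0.42},
    {"slide": [0, 0, 0.005], "yaw": 0, "hand": 0.42},
    {"slide": [0, 0, 0.005], "yaw": 0, "hand": 0.42}
  ]
}}

```text
time_s: 26.4
ee_pos: [459.1, -396.0, 11.3]
tool_rot: [3.135, 0.201, 0.001]
ft_force: [-1.5, 1.8, 4.1]
width: 58.8
gripper_force: 65.5
```

Emit:
{"api": "apply_moves", "payload": {
  "steps": [
    {"slide": [0, 0, 0.003], "yaw": 0, "hand": 0.3},
    {"slide": [0, 0, 0.002], "yaw": 0, "hand": 0.22},
    {"slide": [0, 0, 0], "yaw": 0, "hand": 0.18},
    {"slide": [0, 0, 0], "yaw": 0, "hand": 0.18},
    {"slide": [0, 0, -0.04], "yaw": 0, "hand": 0.18},
    {"slide": [0, 0, -0.12], "yaw": 0, "hand": 0.18},
    {"slide": [0, 0, -0.27], "yaw": 0, "hand": 0.1},
    {"slide": [0, 0, -0.45], "yaw": 0, "hand": 0.1},
    {"slide": [0, 0, -0.62], "yaw": 0, "hand": 0.1},
    {"slide": [0, 0, -0.72], "yaw": 0, "hand": 0.1},
    {"slide": [0, 0, -0.75], "yaw": 0, "hand": 0.1}
  ]
}}

```text
time_s: 27.32
ee_pos: [460.0, -396.9, 165.2]
tool_rot: [3.131, 0.201, 0.006]
ft_force: [0.8, -0.6, -0.2]
width: 77.1
gripper_force: 0.0
```

Emit:
{"api": "apply_moves", "payload": {
  "steps": [
    {"slide": [0.05, -0.17, 0], "yaw": 0, "hand": 0.1},
    {"slide": [0.1, -0.36, 0], "yaw": 0, "hand": 0.1},
    {"slide": [0.15, -0.55, 0], "yaw": 0, "hand": 0.1},
    {"slide": [0.2, -0.74, 0], "yaw": 0, "hand": 0.1},
    {"slide": [0.26, -0.92, 0], "yaw": 0, "hand": 0.1},
    {"slide": [0.28, -1, 0], "yaw": 0, "hand": 0.1}
  ]
}}

```text
time_s: 27.82
ee_pos: [488.7, -186.5, 160.2]
tool_rot: [-3.134, -0.204, 0.002]
ft_force: [-0.5, -0.8, -0.3]
width: 76.7
gripper_force: 0.0
```

Run:
```python
from h import *
s=sense();print(s['time_s'],s['ee_pos'],s['width'],s['ft_force'])
C={n:capture(n) for n in('scene','top')}
for l,g,z in [('board_green',(459,-396,.13),23),('tote_empty',(519,22,-.07),0),('tote_full',(458,392.5,.03),0)]: print(l,fit(l,C,g,z))
print(go(519,22.3,120,85.8))
c=C['scene'];e=proj(c,[460,-395,40])[0].astype(int)
a=cv2.resize(c['pixels'][e[1]-55:e[1]+50,e[0]-70:e[0]+70],(800,600),interpolation=cv2.INTER_CUBIC)
cv2.imwrite('pics/g2.png',a)
```

```text
27.8167 [ 488.66192974 -186.50424032  160.16903224] 76.72119843470352 [-0.46125313 -0.84303883 -0.25299116]
board_green {'scene': (array([ 459.9, -398.7,    6. ]), np.float64(0.087)), 'top': (array([ 457.8, -396.9,    5.8]), np.float64(0.054)), 'scene+top': (array([ 459. , -397. ,    5.9]), np.float64(0.076))}
tote_empty {'scene': (array([520.9,  19. ,  -5.2]), np.float64(0.069)), 'top': (array([518.9,  22.6,  -4.2]), np.float64(0.023)), 'scene+top': (array([518.9,  22.6,  -4.6]), np.float64(0.054))}
tote_full {'scene': (array([456.7, 391.6,   1.6]), np.float64(0.064)), 'top': (array([457.4, 393.3,   1.6]), np.float64(0.033)), 'scene+top': (array([457.4, 392.9,   1.7]), np.float64(0.051))}
(array([ 0.2857, -1.0404,  0.2024]), np.float64(0.0318))
```

View pics/g2.png

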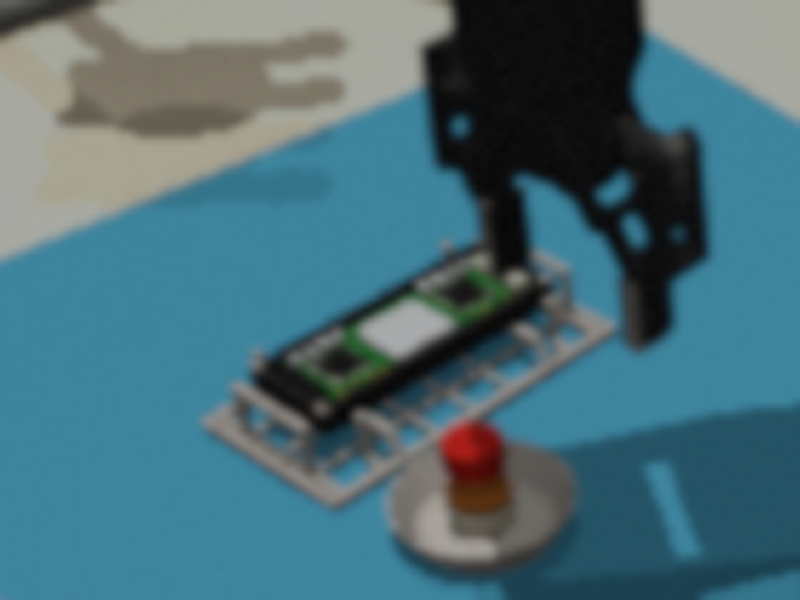

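The green board lies in the rack, (400,330), within the posts and hoops, and the jar is upright. Now the tote.

Emit:
{"api": "apply_moves", "payload": {
  "steps": [
    {"slide": [0.05, -0.17, 0], "yaw": 0.01, "hand": 0.05},
    {"slide": [0.1, -0.36, 0], "yaw": 0.02, "hand": 0.05},
    {"slide": [0.15, -0.55, 0], "yaw": 0.032, "hand": 0.05},
    {"slide": [0.2, -0.74, 0], "yaw": 0.032, "hand": 0.05},
    {"slide": [0.26, -0.92, 0], "yaw": 0.032, "hand": 0.05},
    {"slide": [0.285, -1, 0.08], "yaw": 0.032, "hand": 0.05},
    {"slide": [0.285, -1, 0.16], "yaw": 0.032, "hand": 0.05},
    {"slide": [0.285, -1, 0.2], "yaw": 0.032, "hand": 0.05},
    {"slide": [0.285, -1, 0.2], "yaw": 0.032, "hand": 0.05},
    {"slide": [0.285, -1, 0.2], "yaw": 0.032, "hand": 0.05}
  ]
}}

```text
time_s: 29.05
ee_pos: [519.8, 14.4, 120.7]
tool_rot: [3.139, -0.116, -0.001]
ft_force: [1.0, -0.3, 0.5]
width: 81.3
gripper_force: 0.0
```

Run:
```python
from h import *
s=sense();print(s['time_s'],s['ee_pos'],s['width'],s['joints'],go(519,22.4,26,85.8))
```

```text
29.05 [519.8102207   14.43312793 120.68561256] 81.3228318328799 [-6.17390951e-02  4.44248281e-01  1.82637506e+00 -1.09207175e-04
  8.71665873e-01  1.58325778e+00] (array([-0.0067, -0.0395,  0.4734]), np.float64(-0.0001))
```

Emit:
{"api": "apply_moves", "payload": {
  "steps": [
    {"slide": [-0.006, -0.04, 0.03], "yaw": 0, "hand": 0.05},
    {"slide": [-0.006, -0.04, 0.1], "yaw": 0, "hand": 0.05},
    {"slide": [-0.006, -0.04, 0.2], "yaw": 0, "hand": 0.05},
    {"slide": [-0.006, -0.04, 0.28], "yaw": 0, "hand": 0.05},
    {"slide": [-0.006, -0.04, 0.36], "yaw": 0, "hand": 0.05},
    {"slide": [-0.006, -0.04, 0.42], "yaw": 0, "hand": 0.05},
    {"slide": [-0.006, -0.04, 0.46], "yaw": 0, "hand": 0.05},
    {"slide": [-0.006, -0.04, 0.473], "yaw": 0, "hand": 0.05},
    {"slide": [-0.006, -0.04, 0.473], "yaw": 0, "hand": 0.05}
  ]
}}

```text
time_s: 29.8
ee_pos: [519.2, 23.4, 26.0]
tool_rot: [-3.139, 0.115, 0.0]
ft_force: [-0.7, -0.3, -0.4]
width: 81.1
gripper_force: 0.0
```

Emit:
{"api": "apply_moves", "payload": {
  "steps": [
    {"slide": [0, 0, 0], "yaw": 0, "hand": 0.12},
    {"slide": [0, 0, 0], "yaw": 0, "hand": 0.17},
    {"slide": [0, 0, 0], "yaw": 0, "hand": 0.22},
    {"slide": [0, 0, 0], "yaw": 0, "hand": 0.26},
    {"slide": [0, 0, 0], "yaw": 0, "hand": 0.3},
    {"slide": [0, 0, 0], "yaw": 0, "hand": 0.36},
    {"slide": [0, 0, 0], "yaw": 0, "hand": 0.4},
    {"slide": [0, 0, 0], "yaw": 0, "hand": 0.4}
  ]
}}

```text
time_s: 30.47
ee_pos: [519.5, 23.3, 26.9]
tool_rot: [3.139, -0.114, 0.001]
ft_force: [-2.1, -1.4, 8.8]
width: 61.2
gripper_force: 64.2
```

Run:
```python
from h import *
s=sense();print(s['time_s'],s['ee_pos'],s['width'],s['ft_force'],s['gripper_force'])
C={n:capture(n) for n in('scene','top')}
print(fit('tote_empty',C,(519,22,-.07),0))
c=C['scene'];e=proj(c,[519,22,40])[0].astype(int)
a=cv2.resize(c['pixels'][e[1]-70:e[1]+50,e[0]-80:e[0]+80],(800,600),interpolation=cv2.INTER_CUBIC)
cv2.imwrite('pics/t1.png',a)
```

```text
30.4667 [519.53716634  23.28599299  26.93271771] 61.17364019219707 [-2.05164521 -1.40759146  8.84994485] 64.18081283569336
{'scene': (array([519.4,  19.5,  -3.8]), np.float64(0.042))}
```

View pics/t1.png

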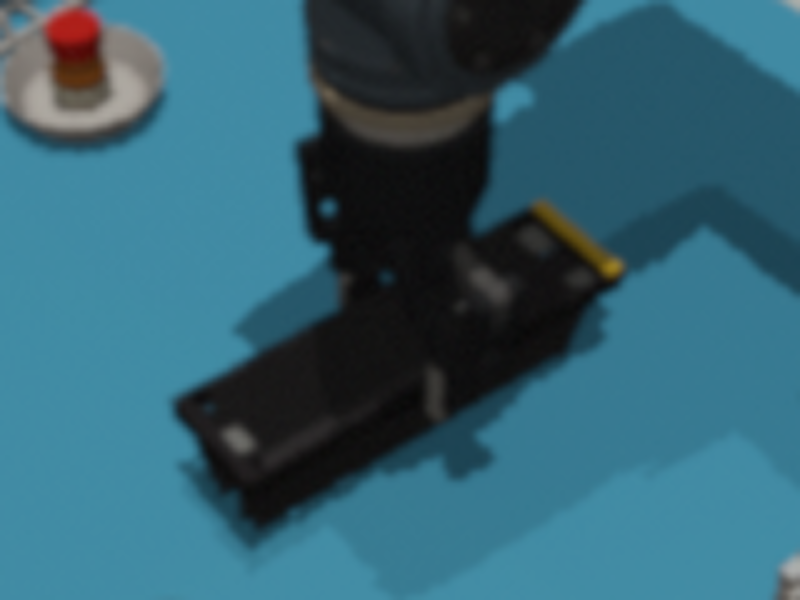

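Emit:
{"api": "apply_moves", "payload": {
  "steps": [
    {"slide": [0, 0, -0.02], "yaw": 0, "hand": 0.42},
    {"slide": [0, 0, -0.07], "yaw": 0, "hand": 0.42},
    {"slide": [0, 0, -0.16], "yaw": 0, "hand": 0.42},
    {"slide": [0, 0, -0.28], "yaw": 0, "hand": 0.42},
    {"slide": [0, 0, -0.4], "yaw": 0, "hand": 0.42},
    {"slide": [0, 0, -0.5], "yaw": 0, "hand": 0.42},
    {"slide": [0, 0, -0.56], "yaw": 0, "hand": 0.42},
    {"slide": [0, 0, -0.58], "yaw": 0, "hand": 0.42},
    {"slide": [0, 0, -0.58], "yaw": 0, "hand": 0.42},
    {"slide": [0, 0, -0.58], "yaw": 0, "hand": 0.42}
  ]
}}

```text
time_s: 31.5
ee_pos: [518.8, 23.5, 141.7]
tool_rot: [-3.139, 0.114, 0.001]
ft_force: [0.0, -0.1, -2.2]
width: 60.9
gripper_force: 66.2
```

Run:
```python
from h import *
s=sense();print(s['time_s'],s['ee_pos'],s['width'],s['ft_force'],s['joints'],go(458.2,393.2,142,91.6))
C={n:capture(n) for n in('scene','top')}
print(fit('tote_empty',C,(519,22,-.07),116))
print(fit('tote_full',C,(457.5,393,.03),0))
```

```text
31.5 [518.80557379  23.45778281 141.70941653] 60.93054601959085 [ 0.01165175 -0.12632644 -2.24344398] [-4.44801350e-02  4.11290152e-01  1.81384161e+00  1.67126946e-05
  9.17108652e-01  1.59908992e+00] (array([-4.3670e-01, -1.8218e+00, -1.2000e-03]), np.float64(-0.016))
{'scene': (array([518.8,  21.6,  -4. ]), np.float64(0.043))}
{'scene': (array([456.7, 390.2,   1.2]), np.float64(0.06)), 'top': (array([457.4, 393.3,   1.7]), np.float64(0.027)), 'scene+top': (array([457.4, 392.6,   1.6]), np.float64(0.048))}
```

Emit:
{"api": "apply_moves", "payload": {
  "steps": [
    {"slide": [-0.02, -0.08, 0], "yaw": 0, "hand": 0.42},
    {"slide": [-0.05, -0.22, 0], "yaw": 0, "hand": 0.42},
    {"slide": [-0.09, -0.38, 0], "yaw": 0, "hand": 0.42},
    {"slide": [-0.13, -0.55, 0], "yaw": 0, "hand": 0.42},
    {"slide": [-0.17, -0.71, 0], "yaw": 0, "hand": 0.42},
    {"slide": [-0.21, -0.86, 0], "yaw": 0, "hand": 0.42},
    {"slide": [-0.24, -1, 0], "yaw": 0, "hand": 0.42}
  ]
}}

```text
time_s: 32.38
ee_pos: [485.0, 228.1, 141.8]
tool_rot: [3.139, -0.114, -0.001]
ft_force: [1.2, 0.1, -2.5]
width: 60.9
gripper_force: 66.1
```

Emit:
{"api": "apply_moves", "payload": {
  "steps": [
    {"slide": [-0.04, -0.15, 0], "yaw": -0.004, "hand": 0.42},
    {"slide": [-0.08, -0.31, 0], "yaw": -0.008, "hand": 0.42},
    {"slide": [-0.12, -0.47, 0], "yaw": -0.012, "hand": 0.42},
    {"slide": [-0.15, -0.62, 0], "yaw": -0.016, "hand": 0.42},
    {"slide": [-0.18, -0.74, 0], "yaw": -0.016, "hand": 0.42},
    {"slide": [-0.197, -0.8, 0], "yaw": -0.016, "hand": 0.42},
    {"slide": [-0.197, -0.822, 0], "yaw": -0.016, "hand": 0.42},
    {"slide": [-0.197, -0.822, 0.05], "yaw": -0.016, "hand": 0.42},
    {"slide": [-0.197, -0.822, 0.1], "yaw": -0.016, "hand": 0.42},
    {"slide": [-0.197, -0.822, 0.15], "yaw": -0.016, "hand": 0.42},
    {"slide": [-0.197, -0.822, 0.15], "yaw": -0.016, "hand": 0.42},
    {"slide": [-0.197, -0.822, 0.15], "yaw": -0.016, "hand": 0.42}
  ]
}}

```text
time_s: 33.38
ee_pos: [458.4, 392.1, 111.1]
tool_rot: [3.14, 0.042, -0.003]
ft_force: [-0.9, 0.1, -2.4]
width: 60.7
gripper_force: 66.1
```

Run:
```python
from h import *
s=sense();print(s['time_s'],s['ee_pos'],s['width'],s['ft_force'],s['joints'],go(458,393.3,72.5,91.6))
C={n:capture(n) for n in('scene','top')}
print(fit('tote_empty',C,(458,393,.03),s['ee_pos'][2]-26.5))
c=C['scene'];e=proj(c,[458,393,60])[0].astype(int)
a=cv2.resize(c['pixels'][e[1]-75:e[1]+75,e[0]-100:e[0]+100],(800,600),interpolation=cv2.INTER_CUBIC)
cv2.imwrite('pics/t2.png',a)
```

```text
33.3833 [458.44363702 392.13626037 111.10733315] 60.67904756899413 [-0.91914085  0.07402617 -2.37433563] [ 6.30463371e-01  5.87373282e-01  1.60588843e+00 -5.32857823e-05
  9.50318609e-01  2.17464743e+00] (array([-0.0018, -0.0061,  0.193 ]), np.float64(-0.0002))
{'scene': (array([460.7, 389.6,   2.8]), np.float64(0.317))}
```

View pics/t2.png

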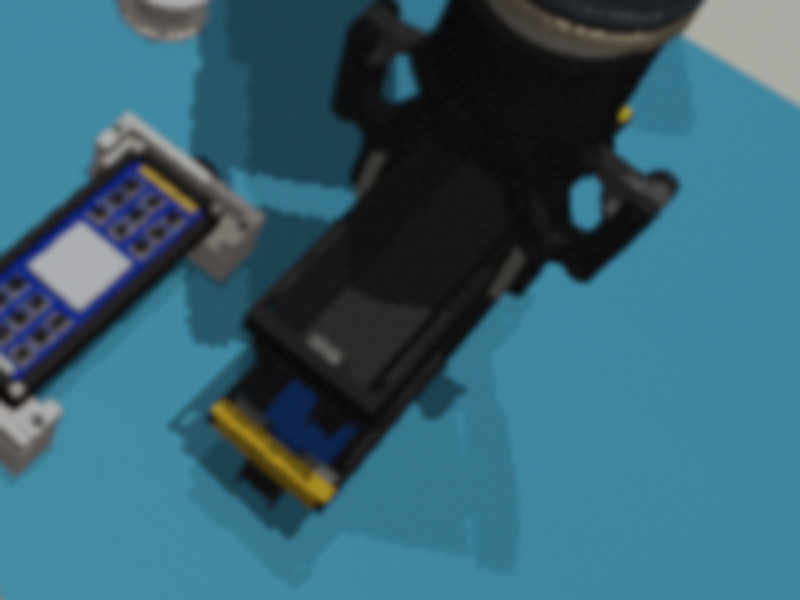

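The loaded tote's yellow end is at (270,455) and the carried one's at the far side (625,115), so they are opposite. Lowering.

Emit:
{"api": "apply_moves", "payload": {
  "steps": [
    {"slide": [-0.002, -0.006, 0.03], "yaw": 0, "hand": 0.42},
    {"slide": [-0.002, -0.006, 0.07], "yaw": 0, "hand": 0.42},
    {"slide": [-0.002, -0.006, 0.11], "yaw": 0, "hand": 0.42},
    {"slide": [-0.002, -0.006, 0.135], "yaw": 0, "hand": 0.42},
    {"slide": [-0.002, -0.006, 0.15], "yaw": 0, "hand": 0.42},
    {"slide": [-0.002, -0.006, 0.16], "yaw": 0, "hand": 0.42},
    {"slide": [-0.002, -0.006, 0.17], "yaw": 0, "hand": 0.42},
    {"slide": [-0.002, -0.006, 0.17], "yaw": 0, "hand": 0.42}
  ]
}}

```text
time_s: 34.25
ee_pos: [458.1, 394.4, 77.8]
tool_rot: [3.141, 0.044, -0.0]
ft_force: [0.3, 0.2, -2.9]
width: 60.7
gripper_force: 66.2
```

Emit:
{"api": "apply_moves", "payload": {
  "steps": [
    {"slide": [0, 0.005, 0.005], "yaw": 0, "hand": 0.42},
    {"slide": [0, 0.005, 0.01], "yaw": 0, "hand": 0.42},
    {"slide": [0, 0.005, 0.015], "yaw": 0, "hand": 0.42},
    {"slide": [0, 0.005, 0.02], "yaw": 0, "hand": 0.42},
    {"slide": [0, 0.005, 0.023], "yaw": 0, "hand": 0.42},
    {"slide": [0, 0.005, 0.023], "yaw": 0, "hand": 0.42}
  ]
}}

```text
time_s: 34.75
ee_pos: [458.1, 393.4, 73.4]
tool_rot: [3.141, 0.044, -0.0]
ft_force: [0.0, -0.3, -2.7]
width: 60.8
gripper_force: 66.2
```

Emit:
{"api": "apply_moves", "payload": {
  "steps": [
    {"slide": [0, 0, 0.003], "yaw": 0, "hand": 0.42},
    {"slide": [0, 0, 0.006], "yaw": 0, "hand": 0.42},
    {"slide": [0, 0, 0.008], "yaw": 0, "hand": 0.42},
    {"slide": [0, 0, 0.008], "yaw": 0, "hand": 0.42}
  ]
}}

```text
time_s: 35.08
ee_pos: [458.2, 393.5, 72.9]
tool_rot: [-3.141, -0.044, -0.0]
ft_force: [-4.4, -2.5, 8.7]
width: 61.3
gripper_force: 67.5
```

Emit:
{"api": "apply_moves", "payload": {
  "steps": [
    {"slide": [0, 0, 0.004], "yaw": 0, "hand": 0.3},
    {"slide": [0, 0, 0.002], "yaw": 0, "hand": 0.2},
    {"slide": [0, 0, 0], "yaw": 0, "hand": 0.1},
    {"slide": [0, 0, 0], "yaw": 0, "hand": 0.08},
    {"slide": [0, 0, 0], "yaw": 0, "hand": 0.08},
    {"slide": [0, 0, -0.05], "yaw": 0, "hand": 0.08},
    {"slide": [0, 0, -0.15], "yaw": 0, "hand": 0.08},
    {"slide": [0, 0, -0.32], "yaw": 0, "hand": 0.08},
    {"slide": [0, 0, -0.52], "yaw": 0, "hand": 0.08},
    {"slide": [0, 0, -0.7], "yaw": 0, "hand": 0.08},
    {"slide": [0, 0, -0.75], "yaw": 0, "hand": 0.08}
  ]
}}

```text
time_s: 36.0
ee_pos: [459.7, 394.6, 228.6]
tool_rot: [-3.136, -0.044, -0.011]
ft_force: [-0.6, 0.5, 0.4]
width: 78.4
gripper_force: 0.0
```

Emit:
{"api": "apply_moves", "payload": {
  "steps": [
    {"slide": [-0.1, 0.12, -0.05], "yaw": 0, "hand": 0.08},
    {"slide": [-0.2, 0.3, -0.05], "yaw": 0, "hand": 0.08},
    {"slide": [-0.3, 0.46, -0.05], "yaw": 0, "hand": 0.08},
    {"slide": [-0.4, 0.62, -0.05], "yaw": 0, "hand": 0.08},
    {"slide": [-0.5, 0.8, -0.05], "yaw": 0, "hand": 0.08},
    {"slide": [-0.6, 0.95, -0.05], "yaw": 0, "hand": 0.08},
    {"slide": [-0.6, 1, -0.05], "yaw": 0, "hand": 0.08},
    {"slide": [-0.6, 1, -0.05], "yaw": 0, "hand": 0.08},
    {"slide": [-0.6, 1, -0.05], "yaw": 0, "hand": 0.08}
  ]
}}

```text
time_s: 36.75
ee_pos: [344.4, 190.4, 232.5]
tool_rot: [-3.141, -0.042, -0.002]
ft_force: [-0.1, -0.3, -0.7]
width: 78.8
gripper_force: 0.0
```

Run:
```python
from h import *
s=sense();print(s['time_s'],s['ee_pos'],s['ft_force'])
C={n:capture(n) for n in('scene','top')}
for l,g,z in [('tote_empty',(458,393,.03),46),('board_blue',(545,268,0),24),('board_green',(459,-396,.13),23),('jar',(501,-273,0),4),('lens_a',(712,103,0),0),('lens_a',(318,-157,0),0)]: print(l,fit(l,C,g,z))
t=C['top']['pixels']; cv2.imwrite('pics/f1.png',cv2.resize(C['scene']['pixels'][90:390,180:580],(800,600),interpolation=cv2.INTER_CUBIC))
```

```text
36.75 [344.38885071 190.35342789 232.53962141] [-0.14565932 -0.30956941 -0.6638365 ]
tote_empty {'scene': (array([456. , 392.5,   1.2]), np.float64(0.051)), 'top': (array([4.597e+02, 3.967e+02, 3.000e-01]), np.float64(0.123)), 'scene+top': (array([457.9, 394.2,   0.6]), np.float64(0.109))}
board_blue {'scene': (array([5.457e+02, 2.666e+02, 2.000e-01]), np.float64(0.044)), 'top': (array([553.8, 268. ,  -1.5]), np.float64(0.19)), 'scene+top': (array([545.4, 268.1,  -0.8]), np.float64(0.127))}
board_green {'scene': (array([ 457.9, -399. ,    5.9]), np.float64(0.072)), 'top': (array([ 459. , -395.4,    6.6]), np.float64(0.087)), 'scene+top': (array([ 458.9, -397.6,    6.7]), np.float64(0.084))}
jar {'scene': (array([ 501.4, -276.9,    3.1]), np.float64(0.053)), 'top': (array([ 499.3, -272.6,   11.2]), np.float64(0.122)), 'scene+top': (array([ 5.01e+02, -2.75e+02, -3.00e-01]), np.float64(0.129))}
lens_a {'scene': (array([716.6, 103.8,   7.5]), np.float64(0.163)), 'top': (array([707.3,  99.4,   4.2]), np.float64(0.243)), 'scene+top': (array([715.1, 101.1,  -7.5]), np.float64(0.209))}
lens_a {'scene': (array([ 322.2, -165.3,    7.7]), np.float64(0.151))}
```

View pics/f1.png

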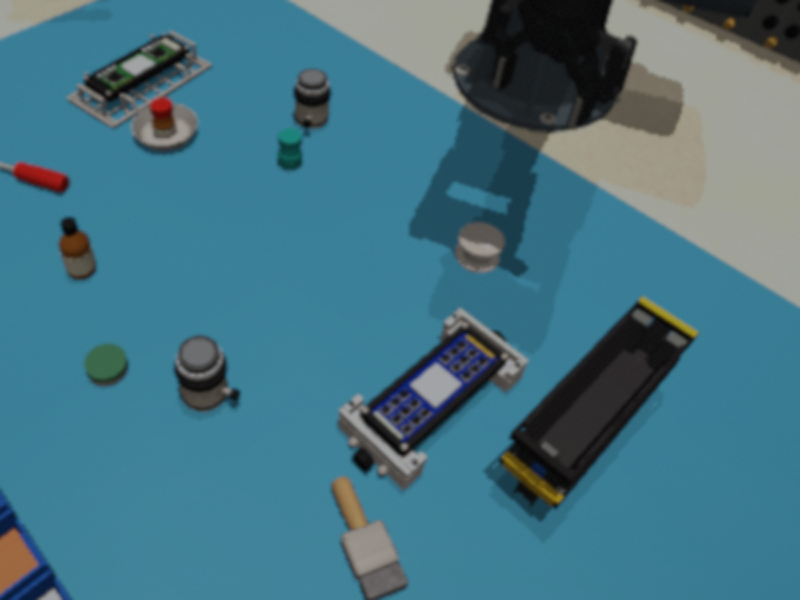

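Every part is in place. The totes are stacked at (600,390) with yellow ends opposite, blue is at (435,385), green at (140,65), the jar at (162,115), and both lenses are standing. Handing in.

```bash
python3 -c "
from station import *
print(job_done())"
```

```text
the job is handed in; nothing more can be done
None
```

The job is handed in: the last pictures show the jar upright in the dish, the blue board in the holder, the green board on the wash rack, the empty tote stacked on the loaded one with yellow ends opposite, and both lenses still standing (about 37 s of the 93 s used).

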